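# Fill the empty cells of the bud-vase crate

### The job

The green crate on the sloped stand has four cells behind yellow swing flaps; two already hold a short glass cup you cannot see, two are empty. Feel out which are empty and gently lower each of the two blue bud vases, foot first, until it stands on the floor of an empty cell of its own, then let go. Do not drop the vases in, and leave the other things on the bench as they are.

Things in the scene. Friction and masses are not known exactly. Their poses are not given: they have to be found in the camera images.
- vase_a: matt blue ceramic bud vase, loose, 175 to 350 g, stands upright on the table; 165 mm tall: round body 50 mm across up to 80 mm height (foot edge bevelled to 40 mm), shoulder tapering from 80 to 100 mm, then a straight round neck 24 mm across from 100 mm to the top. Closed solid shape. Origin: centre of its underside; z runs up its axis.
- vase_b: a second bud vase, the same in every way as vase_a; origin: centre of its underside; z runs up its axis
- crate: green crate, fixed on a wooden stand, tilted 28 degrees so that its open side leans towards the robot; outer size 75 (x) x 290 (y) x 106 mm (z). Origin: centre of its underside; z runs along the cells towards their mouths (up and towards the robot), y along the row of four cells, x up the slope. Four cells, each 63 (x) x 60 (y) x 100 mm deep (rim to floor), 70 mm between centres; walls between cells 10 mm, front and back 6 mm.
- rim (a point): centre of the crate's rim plane, 106 mm along crate z above its underside; axes as the crate's. Each cell mouth is shut by a light yellow spring flap 58 x 56 x 3 mm, 4 mm below the rim, hinged along the cell's upper (+x) edge. It swings inward under less than 1.5 N, lies along the upper wall while a vase is in, and springs shut again.
- cell1 (a point): centre of the floor of the cell at the crate's place '+y end' (6 mm above the crate's underside, 100 mm along crate z below the rim); axes as the crate's. If the cell is taken, a loose glass cup 52 mm across and 35 mm tall stands hidden on it and a vase stops about 35 mm short; if empty, a vase goes right down and its neck stands 65 mm out of the rim
- cell2 (a point): centre of the floor of the cell at the crate's place 'second from the +y end' (6 mm above the crate's underside, 100 mm along crate z below the rim); axes as the crate's. If the cell is taken, a loose glass cup 52 mm across and 35 mm tall stands hidden on it and a vase stops about 35 mm short; if empty, a vase goes right down and its neck stands 65 mm out of the rim
- cell3 (a point): centre of the floor of the cell at the crate's place 'third from the +y end' (6 mm above the crate's underside, 100 mm along crate z below the rim); axes as the crate's. If the cell is taken, a loose glass cup 52 mm across and 35 mm tall stands hidden on it and a vase stops about 35 mm short; if empty, a vase goes right down and its neck stands 65 mm out of the rim
- cell4 (a point): centre of the floor of the cell at the crate's place '-y end' (6 mm above the crate's underside, 100 mm along crate z below the rim); axes as the crate's. If the cell is taken, a loose glass cup 52 mm across and 35 mm tall stands hidden on it and a vase stops about 35 mm short; if empty, a vase goes right down and its neck stands 65 mm out of the rim
- bottle: bystander, to be left alone: brown bottle with white cap, 54 mm across, 150 mm tall; origin at the centre of its underside
- pot: bystander, to be left alone: terracotta-coloured flower pot, 80 mm across the rim, 78 mm tall; origin at the centre of its underside
- spool: bystander, to be left alone: red spool lying flat, 64 mm across, 38 mm tall; origin at the centre of its underside
- mug: bystander, to be left alone: white mug, 76 mm across plus handle at its +y, 85 mm tall; origin at the centre of its underside
- tin: bystander, to be left alone: bare metal tin, 68 mm across, 100 mm tall; origin at the centre of its underside
- brush: bystander, to be left alone: brush lying along its own x; origin at the centre of its underside
- jar: bystander, to be left alone: green glass jar, 64 mm across, 90 mm tall; origin at the centre of its underside

How it is judged:
By the outcome, as a careful person would: the job done as asked, in the order asked, and still so for the second after the job is handed in, with the robot touching nothing.
It also fails if it takes over 64 s, if anything falls off the work surface, if the arm or the gripper's body presses on something with over 40 N, if the wrist force passes 120 N, or if a joint passes its speed limit or range.

### The arm

A 6-joint arm with a two-finger parallel gripper is mounted at the origin on the work surface. World frame = base frame: x ahead of the robot, y to its left, z up, the work surface at z = 0. Lengths are in m, angles in rad, forces in N, time in s.
With the tool pointing down it reaches from about 0.425 to 0.95 m from the base axis. Payload 14.7 kg.
Tool frame: the origin (TCP) lies where the fingers leave the gripper's body, on its centre line; the fingertips stand 73 mm ahead of it and the grasp point (between the pads) lies 54 mm ahead of it; z points along the fingers, y is the direction in which the jaws open and shut (so a half turn about z gives the same grasp; the last joint's range is limited). The gripper opens to 85 mm and grips with 20 to 120 N. Pads are 22 mm wide; open, the fingers measure 114 mm over their backs; the gripper's body (76 mm by 85 mm) begins 54 mm behind the grasp point. The pads swing forward as they close: fully open they stand 13 mm farther back than shut.
Start: joints at [-1.219, 0.48, 1.596, -0, 1.065, -0.047], TCP at [0.252, -0.599, 0.304] pointing down, gripper open.
Joint ranges: [-2.75, 2.75], [-0.82, 2.05], [0.23, 2.67], [-1.56, 4.7], [0.09, 2.69], [-2.92, 2.92]. Speed limits (rad/s): [1.89, 1.89, 2.39, 3.01, 3.01, 3.01].

### API

Orientations are given as a rotation vector (axis times angle).
In Python, from cell import observe, viewer, ticket gives the robot as it stands. The module is installed in compiled form; this text tells all that it offers.
- The arm moves only by the tool move_arm, never from a script. Its argument "series" is a list of rows, each an object of numbers: "tx", "ty", "tz": the shift along the tool's x, y, z in mm; "ax", "ay", "az": the turn, a rotation vector about the tool's x, y, z in rad; "fingers": the opening in per cent of the stroke, from 0 (shut) to 100 (fully open). A call has 1 to 12 rows; each row shifts and turns the commanded pose from where the row before left it, along the tool's axes as they then stand; what a row does not reach is not made up. A row lasts 1/8 s, in which the tool goes at most 62.5 mm and 10.7 degrees, less where a joint would pass 70% of its speed; a pose out of reach is approached as far as the arm can. A call is refused whole if a number of a shift passes 62.5 or a number of a turn 0.188, either way. A call with a gripper value outside its range is refused whole. The fingers move at their own pace and stop on an object; "force" is the grip in N (left out, the last holds). Time passes only in rows, so rows that do not move let the fingers close. It gives the time, the measured TCP pose, the force and the opening at its end, in the units of the state.
- observe(): the state, without advancing time (a new reading comes with each control period).
- viewer.camera(name): name is "side" or "top" or "wrist"; returns a dict with "img" (400x640x3 uint8, blue, green, red), "intrinsics" (3x3 intrinsics, pixels), "eye" and "attitude" of the camera in the world; the wrist camera has in their place "tool_from_camera" (4x4, takes a point from camera to tool coordinates, whose origin is the TCP and whose axes are the flange's). Camera axes: x right, y up, looking along -z (the intrinsics and any distortion apply to the point x, -y, -z); pixel columns grow to the right and rows downward; lengths in m; the calibration is good to about 2 mm. A picture is of the moment at which its call begins: read the wrist's pose just before it. There is no depth.
- ticket.finish_job(): hands the job in, once; it reports no verdict.
The state is a dict: "clock": time; "joints": joint angles; "qd": joint speeds; "tau": joint torques, N m; "ee_pos": TCP position; "eef_rot": TCP orientation; "force": force on the tool from outside, world axes, zero at the start; "moment": the same for the moment, N m; "gripper_width": finger opening in m.
Only numpy, scipy, OpenCV 4.12 (cv2) and the standard library are available. Lean on these libraries where they do the work, as an engineer would, in place of code of your own. Each camera call takes 0.05 s, during which the arm holds its last target. There are 200 camera calls.

## Working session

There is one attempt and no reset: what is moved stays moved. The work goes in short steps, Python scripts to look and compute and a tool call to move; the robot and the scene stay as the last step left them, time stands still between calls to the robot, and variables do not carry over. Pictures are saved under pics/ and viewed, about 8 in all and at most 12, crops included, and the job is handed in when it is done.

Besides the shell and the picture viewer there is one more tool, called after "Call:" as a command line: name --argument value ..., lists and objects as JSON in quotes. move_arm: Moves the arm, as the interface text tells. Its arguments: {"type":"object","properties":{"series":{"type":"array"},"force":{"type":"number"}},"required":["series"]}

```bash
mkdir -p pics
python3 - <<'E'
from cell import observe, viewer
import cv2,numpy as np
print(observe())
for n in ["side","top"]:
    c=viewer.camera(n); cv2.imwrite(f"pics/{n}0.png",c["img"]); print(n,{k:v for k,v in c.items() if k!="img"})
c=viewer.camera("wrist");print({k:v for k,v in c.items() if k!="img"})
E
```

```text
{'clock': 0.0, 'joints': array([-1.21859969e+00,  4.80847623e-01,  1.59687802e+00,  3.09566870e-06,
        1.06505800e+00, -4.65929012e-02]), 'qd': array([ 0.00083074, -0.00081666, -0.00024681, -0.00157251, -0.00046544,
       -0.00049124]), 'tau': array([ 4.45244514e-03, -9.50639820e+01, -4.30168962e+01,  5.02476132e-05,
        1.24521196e-02,  1.16752381e-05]), 'ee_pos': array([ 0.25231232, -0.59868861,  0.30326053]), 'eef_rot': array([-3.07819341e+00, -6.22038949e-01,  2.80442837e-04]), 'force': array([-0.09449017,  0.48284825,  0.25576174]), 'moment': array([ 0.02394144, -0.01514972,  0.02127207]), 'gripper_width': 0.08516620613717686}
side {'intrinsics': array([[480.49377446,   0.        , 316.11056176],
       [  0.        , 480.49377446, 203.80591058],
       [  0.        ,   0.        ,   1.        ]]), 'eye': array([0.08462527, 1.28037317, 1.06866342]), 'attitude': array([ 0.22596686, -1.30738074, -2.5025889 ])}
top {'intrinsics': array([[445.8935424 ,   0.        , 318.68233082],
       [  0.        , 445.8935424 , 199.99936556],
       [  0.        ,   0.        ,   1.        ]]), 'eye': array([4.22152651e-01, 1.07616023e-03, 1.55726981e+00]), 'attitude': array([ 0.06637544, -0.05487821, -1.59371127])}
{'intrinsics': array([[335.93670648,   0.        , 317.02911809],
       [  0.        , 335.93670648, 196.11534625],
       [  0.        ,   0.        ,   1.        ]]), 'tool_from_camera': array([[-4.21547777e-04,  9.47938987e-01,  3.18451722e-01,
         8.01186999e-02],
       [ 9.99999890e-01,  3.34381986e-04,  3.28382615e-04,
        -7.39286606e-04],
       [ 2.04802164e-04,  3.18451826e-01, -9.47939024e-01,
        -6.99647517e-02],
       [ 0.00000000e+00,  0.00000000e+00,  0.00000000e+00,
         1.00000000e+00]])}
```

View pics/top0.png

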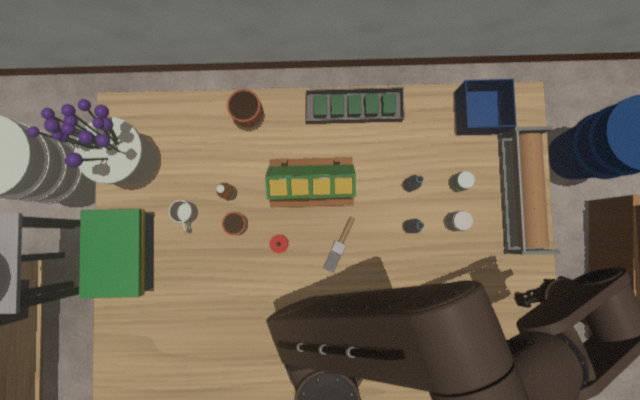

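View pics/side0.png

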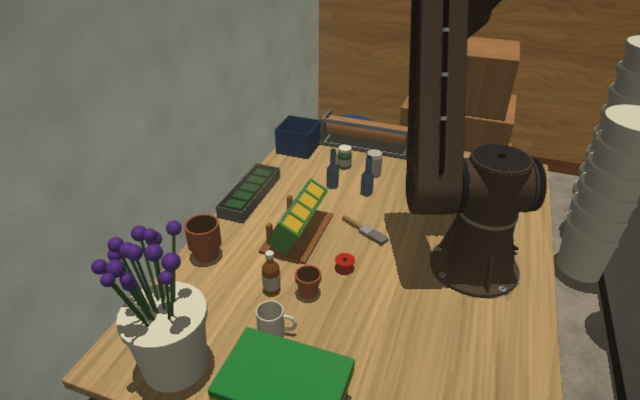

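Top view: the vases are near (413,183) and (413,226), with the jar and tin at (465,180) and (461,221). The crate is at about (311,183). Next I'll zoom in for accuracy.

Run:
```python
import cv2,numpy as np
t=cv2.imread("pics/top0.png")[150:250,260:490]; s=cv2.imread("pics/side0.png")[140:265,255:400]
a=cv2.resize(t,None,fx=3.4,fy=3.4,interpolation=cv2.INTER_CUBIC)
cv2.imwrite("pics/zt.png",cv2.convertScaleAbs(a,alpha=1.5))
b=cv2.resize(s,None,fx=4.5,fy=4.5,interpolation=cv2.INTER_CUBIC)
cv2.imwrite("pics/zs.png",cv2.convertScaleAbs(b,alpha=1.5))
```

```text
(no output)
```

View pics/zt.png

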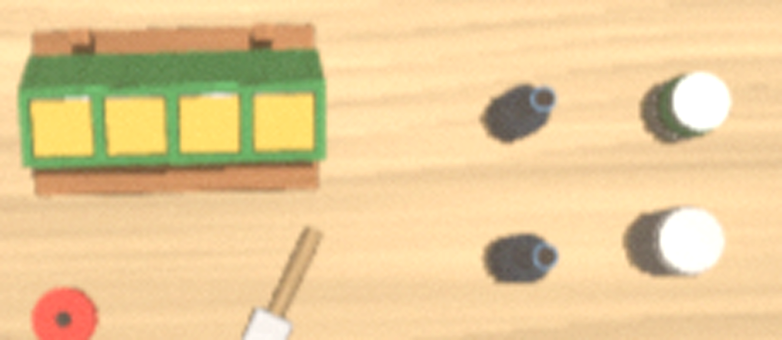

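View pics/zs.png

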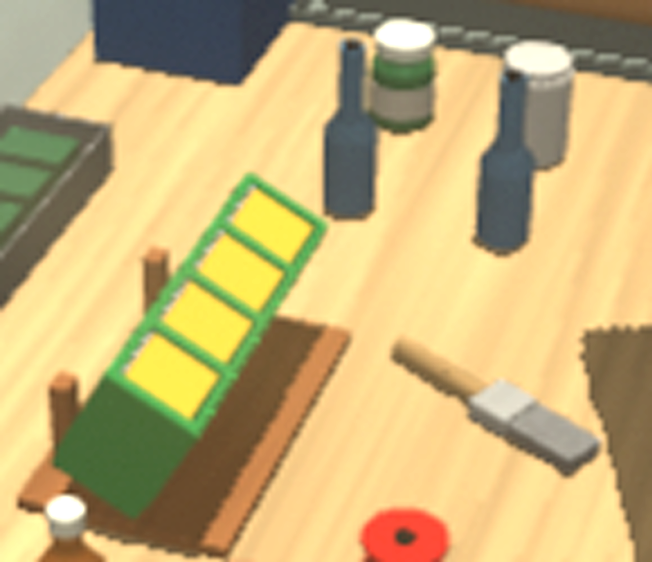

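Both views show the vase tops, the crate rim corners and four closed flaps. From these I'll triangulate the vases and fit the crate pose.

```bash
cat > h.py <<'E'
import numpy as np,cv2
from scipy.spatial.transform import Rotation as R
from scipy.optimize import least_squares
K={'side':(np.array([480.49377446,316.11056176,203.80591058]),np.array([0.08462527,1.28037317,1.06866342]),R.from_rotvec([0.22596686,-1.30738074,-2.5025889])),
'top':(np.array([445.8935424,318.68233082,199.99936556]),np.array([4.22152651e-01,1.07616023e-03,1.55726981]),R.from_rotvec([0.06637544,-0.05487821,-1.59371127]))}
def proj(n,P):
    k,e,r=K[n]; c=r.inv().apply(np.atleast_2d(P)-e)
    return np.c_[k[1]+k[0]*c[:,0]/-c[:,2], k[2]-k[0]*c[:,1]/-c[:,2]]
def crateR(yaw): return R.from_euler('z',yaw)*R.from_euler('y',-np.radians(28))
E
python3 - <<'E'
from h import *
zt=lambda a:np.array(a)/3.4+[260,150]-[.35,.35]
zs=lambda a:np.array(a)/4.5+[255,140]-[.4,.4]
for nm,a,b in [('v1(far x)',(543,97),(352,45)),('v2',(545,257),(514,74))]:
    f=lambda p:np.r_[proj('top',p)[0]-zt(a),proj('side',p)[0]-zs(b)]
    s=least_squares(f,[.5,-.2,.165]); 
    g=lambda q:np.r_[proj('top',[*q,.165])[0]-zt(a),proj('side',[*q,.165])[0]-zs(b)]
    s2=least_squares(g,[.5,-.2]); print(nm,s.x.round(4),s.fun.round(2),s2.x.round(4),s2.fun.round(2))
# yellow centroids
out={}
for n in ['top','side']:
    im=cv2.imread(f'pics/{n}0.png'); h=cv2.cvtColor(im,cv2.COLOR_BGR2HSV)
    m=cv2.inRange(h,(20,130,120),(32,255,255)); x0,y0,x1,y1=(260,160,365,215) if n=='top' else (265,170,335,245)
    mm=np.zeros_like(m); mm[y0:y1,x0:x1]=m[y0:y1,x0:x1]
    nc,l,st,ce=cv2.connectedComponentsWithStats(mm)
    k=[i for i in range(1,nc) if st[i,4]>40]; c=ce[k]; c=c[np.argsort(c[:,0] if n=='top' else -c[:,1])]
    print(n,c.round(2).tolist(),st[k,4]); out[n]=c
y=np.array([105,35,-35,-105])/1000
rimc=np.array([[.0375,.145,.106],[.0375,-.145,.106],[-.0375,-.145,.106],[-.0375,.145,.106]])
rt=zt([(24,89),(322,82),(325,158),(22,165)]); rs=zs([(118,372),(250,174),(327,224),(195,435)])
fl=np.c_[np.zeros(4),y,np.full(4,.102)]
def res(p,w=1):
    r=crateR(p[3]); o=p[:3]; e=[]
    for n,c in (('top',rt),('side',rs)):
        e.append((proj(n,r.apply(rimc)+o)-c).ravel())
        if len(out[n])==4: e.append(w*(proj(n,r.apply(fl)+o)-out[n]).ravel())
    return np.concatenate(e)
s=least_squares(res,[.5,0,.05,0]); p=s.x
print('crate',p.round(4)); print(res(p).reshape(-1,2).round(1).tolist())
r=crateR(p[3]); print('rim',(r.apply([0,0,.106])+p[:3]).round(4)); print('cells',(r.apply(np.c_[np.zeros(4),y,np.full(4,.006)])+p[:3]).round(4).tolist())
for nm,a,b in [('jar',(700,100),(405,35)),('tin',(690,240),(540,60))]:
    f=lambda p:np.r_[proj('top',p)[0]-zt(a),proj('side',p)[0]-zs(b)]
    print(nm,least_squares(f,[.5,-.3,.09]).x.round(3))
E
```

```text
v1(far x) [ 0.5893 -0.307   0.1681] [ 0.1   0.32 -0.42 -0.04] [ 0.5898 -0.3084] [ 0.3   0.27 -0.45  0.5 ]
v2 [ 0.4425 -0.3023  0.17  ] [ 0.06  0.23 -0.29 -0.01] [ 0.4428 -0.3045] [ 0.4   0.12 -0.33  0.87]
top [[277.78, 187.42], [299.68, 186.71], [321.29, 186.54], [343.11, 185.64]] [275 281 267 277]
side [[292.83, 223.12], [300.81, 211.2], [308.23, 200.17], [315.13, 189.65]] [151 167 182 204]
crate [0.6245 0.035  0.0384 0.004 ]
[[-2.0, 1.5], [1.5, 1.0], [0.5, 0.3], [0.4, 0.8], [0.4, 0.0], [0.2, 0.1], [0.3, -0.3], [0.2, -0.0], [-2.3, 0.7], [0.1, -0.7], [0.1, -0.2], [0.2, -0.1], [-0.3, 0.1], [-0.4, 0.1], [-0.5, 0.0], [-0.6, 0.1]]
rim [0.5747 0.0348 0.1319]
cells [[0.6213, 0.14, 0.0437], [0.6215, 0.07, 0.0437], [0.6218, -0.0, 0.0437], [0.6221, -0.07, 0.0437]]
jar [ 0.591 -0.476  0.093]
tin [ 0.456 -0.457  0.101]
```

Call:
move_arm --series '[{"az": -0.1674}, {"az": -0.1674}, {"az": -0.1674}, {"az": -0.1674}, {"az": -0.1674}, {"az": -0.1674}, {"az": -0.1674}, {"tx": 0}]' --force 40

```text
schema error: expected keys tx, ty, tz, ax, ay, az, fingers
```

Call:
move_arm --series '[{"tx": 36.5, "ty": 42}, {"tx": 36.5, "ty": 42}, {"tx": 36.5, "ty": 42}, {"tx": 36.5, "ty": 42}, {"tx": 36.5, "ty": 42}, {"tx": 36.5, "ty": 42}, {"tx": 36.5, "ty": 42}, {"tx": 36.5, "ty": 42}, {"tx": 0}, {"tx": 0}]'

```text
schema error: expected keys tx, ty, tz, ax, ay, az, fingers
```

```bash
cat >> h.py <<'E'
TC=np.array([[-4.21547777e-04,9.47938987e-01,3.18451722e-01,8.01186999e-02],[9.99999890e-01,3.34381986e-04,3.28382615e-04,-7.39286606e-04],[2.04802164e-04,3.18451826e-01,-9.47939024e-01,-6.99647517e-02],[0,0,0,1]])
def wproj(P,pos,rot):
    t=R.from_rotvec(rot).inv().apply(np.atleast_2d(P)-pos); c=(t-TC[:3,3])@TC[:3,:3]
    return np.c_[317.029+335.937*c[:,0]/-c[:,2],196.115-335.937*c[:,1]/-c[:,2]]
def wray(uv,pos,rot,z):
    d=np.array([(uv[0]-317.029)/335.937,-(uv[1]-196.115)/335.937,-1.]); r=R.from_rotvec(rot)
    o=r.apply(TC[:3,3])+pos; d=r.apply(TC[:3,:3]@d); return o+d*(z-o[2])/d[2]
def tool(p,rot,s,srot): # needed shift (mm, current tool axes) and turn (tool axes)
    r=R.from_rotvec(srot); return r.inv().apply(np.array(p)-s)*1e3,(r.inv()*rot).as_rotvec()
E
python3 - <<'E'
from h import *
from cell import observe,viewer
s=observe(); c=viewer.camera("wrist"); im=c["img"].copy()
print(s["clock"],s["ee_pos"],s["eef_rot"],s["joints"],s["force"])
for p in ([.5895,-.3075,.165],[.4427,-.3035,.165],[.5895,-.3075,0],[.4427,-.3035,0]):
    u=wproj(p,s["ee_pos"],s["eef_rot"])[0]; print(u.round(1)); cv2.drawMarker(im,tuple(int(v) for v in u.round()),(0,0,255),0,14,1)
cv2.imwrite("pics/w1.png",im)
E
```

```text
0.15 [ 0.25232372 -0.5987808   0.30343644] [-3.07850455e+00 -6.22066150e-01  2.34953924e-04] [-1.21862363e+00  4.80680521e-01  1.59669712e+00 -1.81707183e-05
  1.06509484e+00 -4.65842605e-02] [ 0.13972692  0.98760432 -0.34695365]
[ -203.4 -1296.4]
[-189.4 -484.9]
[ 129.5 -414.5]
[  86.5 -175.6]
```

View pics/w1.png

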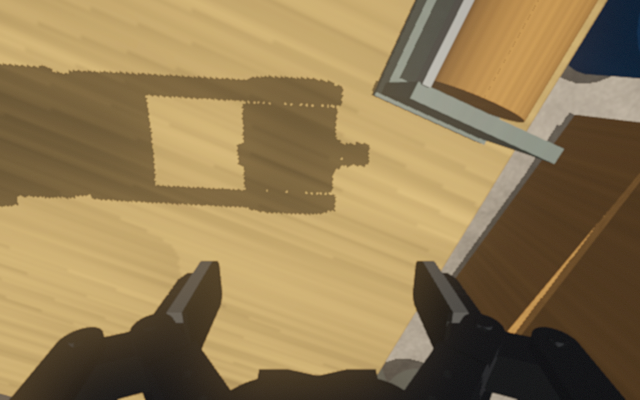

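The moves were refused because every row needs all seven keys, so this wrist view only shows bare table at the start pose. Resending with all keys.

Call:
move_arm --series '[{"tx": 0, "ty": 0, "tz": 0, "ax": 0, "ay": 0, "az": -0.1674, "fingers": 100}, {"tx": 0, "ty": 0, "tz": 0, "ax": 0, "ay": 0, "az": -0.1674, "fingers": 100}, {"tx": 0, "ty": 0, "tz": 0, "ax": 0, "ay": 0, "az": -0.1674, "fingers": 100}, {"tx": 0, "ty": 0, "tz": 0, "ax": 0, "ay": 0, "az": -0.1674, "fingers": 100}, {"tx": 0, "ty": 0, "tz": 0, "ax": 0, "ay": 0, "az": -0.1674, "fingers": 100}, {"tx": 0, "ty": 0, "tz": 0, "ax": 0, "ay": 0, "az": -0.1674, "fingers": 100}, {"tx": 0, "ty": 0, "tz": 0, "ax": 0, "ay": 0, "az": -0.1674, "fingers": 100}, {"tx": 0, "ty": 0, "tz": 0, "ax": 0, "ay": 0, "az": 0, "fingers": 100}]' --force 40

```text
clock: 1.2
ee_pos: [0.2524, -0.5989, 0.3037]
eef_rot: [-2.222, -2.22, -0.0]
force: [-0.8, 0.3, 0.2]
gripper_width: 0.0853
```

Call:
move_arm --series '[{"tx": 36.5, "ty": 42, "tz": 0, "ax": 0, "ay": 0, "az": 0, "fingers": 100}, {"tx": 36.5, "ty": 42, "tz": 0, "ax": 0, "ay": 0, "az": 0, "fingers": 100}, {"tx": 36.5, "ty": 42, "tz": 0, "ax": 0, "ay": 0, "az": 0, "fingers": 100}, {"tx": 36.5, "ty": 42, "tz": 0, "ax": 0, "ay": 0, "az": 0, "fingers": 100}, {"tx": 36.5, "ty": 42, "tz": 0, "ax": 0, "ay": 0, "az": 0, "fingers": 100}, {"tx": 36.5, "ty": 42, "tz": 0, "ax": 0, "ay": 0, "az": 0, "fingers": 100}, {"tx": 36.5, "ty": 42, "tz": 0, "ax": 0, "ay": 0, "az": 0, "fingers": 100}, {"tx": 0, "ty": 0, "tz": 0, "ax": 0, "ay": 0, "az": 0, "fingers": 100}, {"tx": 0, "ty": 0, "tz": 0, "ax": 0, "ay": 0, "az": 0, "fingers": 100}]'

```text
clock: 2.33
ee_pos: [0.5463, -0.3434, 0.3037]
eef_rot: [-2.224, -2.219, 0.001]
force: [0.9, -0.1, -0.7]
gripper_width: 0.0854
```

```bash
cat > look.py <<'E'
import sys
from h import *
from cell import observe,viewer
s=observe(); c=viewer.camera("wrist"); im=c["img"].copy()
print(s["clock"],s["ee_pos"].round(4),s["eef_rot"].round(4),s["joints"].round(3),s["force"].round(2))
for p in ([.5895,-.3075,.165],[.4427,-.3035,.165],[.5895,-.3075,0],[.4427,-.3035,0]):
    u=wproj(p,s["ee_pos"],s["eef_rot"])[0]; print(u.round(1)); cv2.drawMarker(im,tuple(int(v) for v in u.round()),(0,0,255),0,14,1)
cv2.imwrite(sys.argv[1],im)
E
python3 look.py pics/w2.png
```

```text
2.325 [ 0.5463 -0.3434  0.3037] [-2.2236e+00 -2.2187e+00  6.0000e-04] [-0.608  0.474  1.608 -0.     1.06  -0.606] [ 0.88 -0.09 -0.72]
[386.7 157. ]
[153.1 151.3]
[357.2 125.7]
[223.  122.3]
```

View pics/w2.png

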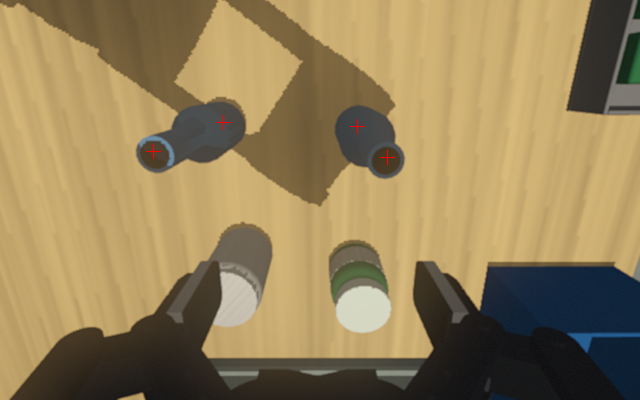

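The projected markers land on the vase tops at (386,158) and (155,153), within 2 px. Going down to grasp the first vase.

Call:
move_arm --series '[{"tx": 35.5, "ty": 43, "tz": 0, "ax": 0, "ay": 0, "az": 0, "fingers": 100}, {"tx": 0, "ty": 0, "tz": 25, "ax": 0, "ay": 0, "az": 0, "fingers": 100}, {"tx": 0, "ty": 0, "tz": 40, "ax": 0, "ay": 0, "az": 0, "fingers": 100}, {"tx": 0, "ty": 0, "tz": 40, "ax": 0, "ay": 0, "az": 0, "fingers": 100}, {"tx": 0, "ty": 0, "tz": 0, "ax": 0, "ay": 0, "az": 0, "fingers": 40}, {"tx": 0, "ty": 0, "tz": 0, "ax": 0, "ay": 0, "az": 0, "fingers": 0}, {"tx": 0, "ty": 0, "tz": 0, "ax": 0, "ay": 0, "az": 0, "fingers": 0}, {"tx": 0, "ty": 0, "tz": 0, "ax": 0, "ay": 0, "az": 0, "fingers": 0}, {"tx": 0, "ty": 0, "tz": 0, "ax": 0, "ay": 0, "az": 0, "fingers": 0}, {"tx": 0, "ty": 0, "tz": 0, "ax": 0, "ay": 0, "az": 0, "fingers": 0}]' --force 40

```text
clock: 3.62
ee_pos: [0.5901, -0.3085, 0.2008]
eef_rot: [2.22, 2.219, 0.001]
force: [-1.8, -1.4, 7.9]
gripper_width: 0.0232
```

Call:
move_arm --series '[{"tx": 0, "ty": 0, "tz": -10, "ax": 0, "ay": 0, "az": 0, "fingers": 0}, {"tx": 0, "ty": 0, "tz": -45, "ax": 0, "ay": 0, "az": 0, "fingers": 0}, {"tx": 0, "ty": 0, "tz": -45, "ax": 0, "ay": 0, "az": 0, "fingers": 0}, {"tx": 0, "ty": 0, "tz": -45, "ax": 0, "ay": 0, "az": 0, "fingers": 0}, {"tx": 0, "ty": 0, "tz": -45, "ax": 0, "ay": 0, "az": 0, "fingers": 0}, {"tx": 30, "ty": -15, "tz": 0, "ax": 0, "ay": 0, "az": 0, "fingers": 0}, {"tx": 45, "ty": -22, "tz": 0, "ax": 0, "ay": 0, "az": 0, "fingers": 0}, {"tx": 45, "ty": -22, "tz": 0, "ax": 0, "ay": 0, "az": 0, "fingers": 0}, {"tx": 45, "ty": -22, "tz": 0, "ax": 0, "ay": 0, "az": 0, "fingers": 0}, {"tx": 45, "ty": -22, "tz": 0, "ax": 0, "ay": 0, "az": 0, "fingers": 0}, {"tx": 28, "ty": -15, "tz": 0, "ax": 0, "ay": 0, "az": 0, "fingers": 0}, {"tx": 0, "ty": 0, "tz": 0, "ax": 0, "ay": 0, "az": 0, "fingers": 0}]'

```text
clock: 5.12
ee_pos: [0.4703, -0.0683, 0.39]
eef_rot: [2.219, 2.223, 0.001]
force: [1.3, 0.2, -3.4]
gripper_width: 0.0231
```

Call:
move_arm --series '[{"tx": 0, "ty": 0, "tz": 0, "ax": -0.1, "ay": 0, "az": 0, "fingers": 0}, {"tx": 0, "ty": 0, "tz": 0, "ax": -0.15, "ay": 0, "az": 0, "fingers": 0}, {"tx": 0, "ty": 0, "tz": 0, "ax": -0.15, "ay": 0, "az": 0, "fingers": 0}, {"tx": 0, "ty": 0, "tz": 0, "ax": -0.0887, "ay": 0, "az": 0, "fingers": 0}, {"tx": 0, "ty": 0, "tz": 0, "ax": 0, "ay": 0, "az": 0, "fingers": 0}, {"tx": 0, "ty": 0, "tz": 0, "ax": 0, "ay": 0, "az": 0, "fingers": 0}, {"tx": 0, "ty": 0, "tz": 0, "ax": 0, "ay": 0, "az": 0, "fingers": 0}]'

```text
clock: 6.0
ee_pos: [0.4722, -0.0702, 0.3892]
eef_rot: [1.949, 1.949, 0.485]
force: [0.5, -0.3, -3.4]
gripper_width: 0.023
```

```bash
cat > go.py <<'E'
import sys
from h import *
from cell import observe
# usage: go.py cell d h : correction to bring the foot of a vase held at TCP height h to d m off the floor of a cell
o=np.array([.6245,.035,.0384]); r=crateR(.004)
s=observe(); n=int(sys.argv[1]); h=float(sys.argv[3])
z=r.apply([0,0,1]); x=r.apply([1,0,0]); y=r.apply([0,1,0])
Rt=R.from_matrix(np.c_[y,x,-z])
c=o+r.apply([0,.105-.07*(n-1),.006]); p=c+z*(float(sys.argv[2])+h)
a=tool(p,Rt,s["ee_pos"],s["eef_rot"])
print(s["clock"],s["ee_pos"].round(4),s["joints"].round(2),"shift",a[0].round(1),"turn",a[1].round(4),"F",s["force"].round(2),s["gripper_width"])
print("crate frame: foot xyz mm",(r.inv().apply(s["ee_pos"]-c-z*h)*1e3).round(1), "F crate",r.inv().apply(s["force"]).round(2))
E
python3 go.py 4 .12 .2008
python3 - <<'E'
from cell import viewer
import cv2
cv2.imwrite("pics/s3.png",cv2.resize(viewer.camera("side")["img"][110:290,230:450],None,fx=3.3,fy=3.3,interpolation=2))
E
```

```text
6.0 [ 0.4722 -0.0702  0.3892] [-0.3  -0.04  2.16  0.26  0.57 -0.49] shift [ -0.4 -29.8  54.6] turn [-0.001   0.0019 -0.0034] F [ 0.46 -0.33 -3.39] 0.023040442056096167
crate frame: foot xyz mm [ 29.8   0.4 174.6] F crate [-1.18 -0.33 -3.21]
```

View pics/s3.png

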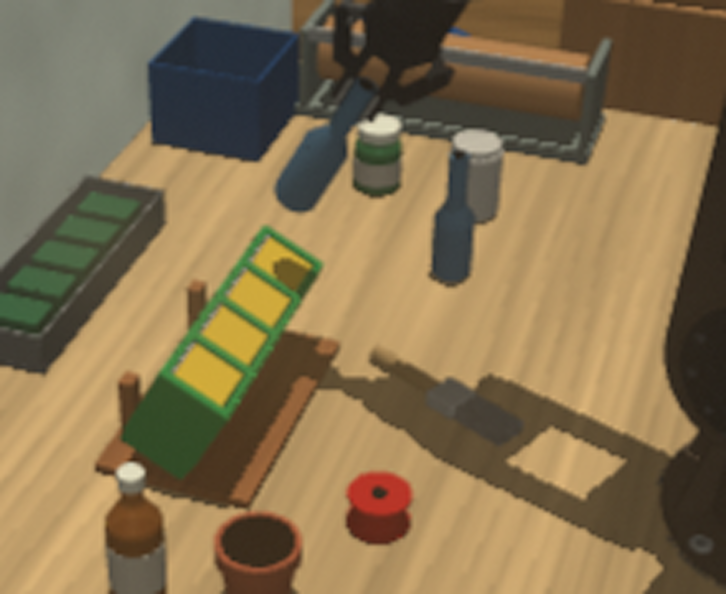

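The side view shows the vase held along the crate axis above cell 4 (foot at about (297,195)), with the other vase and the bystanders untouched. Lining up, then feeling into cell 4.

Call:
move_arm --series '[{"tx": 0, "ty": -16, "tz": 27, "ax": 0, "ay": 0.002, "az": -0.003, "fingers": 0}, {"tx": 0, "ty": -15.5, "tz": 27, "ax": 0, "ay": 0, "az": 0, "fingers": 0}, {"tx": 0, "ty": 0, "tz": 0, "ax": 0, "ay": 0, "az": 0, "fingers": 0}, {"tx": 0, "ty": 0, "tz": 0, "ax": 0, "ay": 0, "az": 0, "fingers": 0}]'

```text
clock: 6.55
ee_pos: [0.4699, -0.0701, 0.3274]
eef_rot: [1.945, 1.952, 0.488]
force: [1.1, -0.9, -2.9]
gripper_width: 0.0231
```

```bash
python3 go.py 4 .12 .2008
```

```text
6.55 [ 0.4699 -0.0701  0.3274] [-0.3   0.05  2.26  0.38  0.39 -0.62] shift [-0.5  1.2  1.2] turn [ 0.0007 -0.0001 -0.0005] F [ 1.1  -0.87 -2.95] 0.02307004763109106
crate frame: foot xyz mm [ -1.2   0.5 121.2] F crate [-0.42 -0.87 -3.12]
```

Call:
move_arm --series '[{"tx": 0, "ty": 0, "tz": 8, "ax": 0, "ay": 0, "az": 0, "fingers": 0}, {"tx": 0, "ty": 0, "tz": 8, "ax": 0, "ay": 0, "az": 0, "fingers": 0}, {"tx": 0, "ty": 0, "tz": 8, "ax": 0, "ay": 0, "az": 0, "fingers": 0}, {"tx": 0, "ty": 0, "tz": 8, "ax": 0, "ay": 0, "az": 0, "fingers": 0}, {"tx": 0, "ty": 0, "tz": 8, "ax": 0, "ay": 0, "az": 0, "fingers": 0}, {"tx": 0, "ty": 0, "tz": 0, "ax": 0, "ay": 0, "az": 0, "fingers": 0}]'

```text
clock: 7.3
ee_pos: [0.4877, -0.0698, 0.2903]
eef_rot: [1.947, 1.953, 0.486]
force: [-1.1, -0.7, -3.5]
gripper_width: 0.023
```

```bash
python3 go.py 4 .08 .2008
```

```text
7.3 [ 0.4877 -0.0698  0.2903] [-0.29  0.14  2.28  0.49  0.29 -0.73] shift [-0.7  2.9  0. ] turn [-0.0015 -0.0005 -0.0009] F [-1.14 -0.68 -3.48] 0.022965390608611597
crate frame: foot xyz mm [-2.9  0.7 80. ] F crate [-2.64 -0.68 -2.53]
```

Call:
move_arm --series '[{"tx": 0, "ty": 0, "tz": 6, "ax": 0, "ay": 0, "az": 0, "fingers": 0}, {"tx": 0, "ty": 0, "tz": 6, "ax": 0, "ay": 0, "az": 0, "fingers": 0}, {"tx": 0, "ty": 0, "tz": 6, "ax": 0, "ay": 0, "az": 0, "fingers": 0}, {"tx": 0, "ty": 0, "tz": 6, "ax": 0, "ay": 0, "az": 0, "fingers": 0}, {"tx": 0, "ty": 0, "tz": 6, "ax": 0, "ay": 0, "az": 0, "fingers": 0}, {"tx": 0, "ty": 0, "tz": 6, "ax": 0, "ay": 0, "az": 0, "fingers": 0}, {"tx": 0, "ty": 0, "tz": 0, "ax": 0, "ay": 0, "az": 0, "fingers": 0}]'

```text
clock: 8.18
ee_pos: [0.5048, -0.0698, 0.2588]
eef_rot: [1.946, 1.952, 0.487]
force: [-0.9, -0.2, -3.9]
gripper_width: 0.0232
```

```bash
sed -i 's/"joints"\].round(2)/"joints"].round(4)/' go.py; python3 go.py 4 .04 .2008
```

```text
8.175 [ 0.5048 -0.0698  0.2588] [-0.2726  0.2223  2.2819  0.666   0.2091 -0.9002] shift [-0.6  2.6  4.2] turn [-0.0007 -0.0002 -0.0009] F [-0.86 -0.19 -3.87] 0.02322904551061552
crate frame: foot xyz mm [-2.6  0.7 44.2] F crate [-2.57 -0.19 -3.01]
```

Call:
move_arm --series '[{"tx": 0, "ty": 0, "tz": 4, "ax": 0, "ay": 0, "az": 0, "fingers": 0}, {"tx": 0, "ty": 0, "tz": 3, "ax": 0, "ay": 0, "az": 0, "fingers": 0}, {"tx": 0, "ty": 0, "tz": 3, "ax": 0, "ay": 0, "az": 0, "fingers": 0}, {"tx": 0, "ty": 0, "tz": 0, "ax": 0, "ay": 0, "az": 0, "fingers": 0}]'

```text
clock: 8.68
ee_pos: [0.5095, -0.0699, 0.2503]
eef_rot: [1.946, 1.952, 0.487]
force: [-0.4, 0.2, -3.5]
gripper_width: 0.0231
```

```bash
python3 go.py 4 .03 .2008
```

```text
8.675 [ 0.5095 -0.0699  0.2503] [-0.2693  0.2452  2.2822  0.7367  0.1898 -0.9695] shift [-0.6  2.5  4.5] turn [-0.0002 -0.0001 -0.0008] F [-0.35  0.17 -3.53] 0.02308526578405018
crate frame: foot xyz mm [-2.5  0.6 34.5] F crate [-1.97  0.17 -2.95]
```

Call:
move_arm --series '[{"tx": 0, "ty": 0, "tz": 2, "ax": 0, "ay": 0, "az": 0, "fingers": 0}, {"tx": 0, "ty": 0, "tz": 2, "ax": 0, "ay": 0, "az": 0, "fingers": 0}, {"tx": 0, "ty": 0, "tz": 2, "ax": 0, "ay": 0, "az": 0, "fingers": 0}, {"tx": 0, "ty": 0, "tz": 0, "ax": 0, "ay": 0, "az": 0, "fingers": 0}]'

```text
clock: 9.18
ee_pos: [0.5121, -0.0698, 0.2462]
eef_rot: [1.944, 1.951, 0.488]
force: [-20.8, 0.3, 27.8]
gripper_width: 0.023
```

```bash
python3 go.py 4 .02 .2008
```

```text
9.175 [ 0.5121 -0.0698  0.2462] [-0.2675  0.2565  2.2826  0.7861  0.1791 -1.0183] shift [-0.6  2.   9.7] turn [ 0.0018  0.0002 -0.0006] F [-20.78   0.27  27.83] 0.022991752730664627
crate frame: foot xyz mm [-2.   0.6 29.7] F crate [-5.29  0.35 34.33]
```

Contact at about 30 mm above the floor, so there's a cup in cell 4. Backing out and trying cell 2.

Call:
move_arm --series '[{"tx": 0, "ty": 0, "tz": -6, "ax": 0, "ay": 0, "az": 0, "fingers": 0}, {"tx": 0, "ty": 0, "tz": -12, "ax": 0, "ay": 0, "az": 0, "fingers": 0}, {"tx": 0, "ty": 0, "tz": -20, "ax": 0, "ay": 0, "az": 0, "fingers": 0}, {"tx": 0, "ty": 0, "tz": -20, "ax": 0, "ay": 0, "az": 0, "fingers": 0}, {"tx": 0, "ty": 0, "tz": -20, "ax": 0, "ay": 0, "az": 0, "fingers": 0}, {"tx": 0, "ty": 0, "tz": -20, "ax": 0, "ay": 0, "az": 0, "fingers": 0}, {"tx": 0, "ty": 0, "tz": 0, "ax": 0, "ay": 0, "az": 0, "fingers": 0}]'

```text
clock: 10.05
ee_pos: [0.4665, -0.0702, 0.3329]
eef_rot: [1.943, 1.95, 0.489]
force: [0.3, 0.9, -3.9]
gripper_width: 0.0229
```

```bash
python3 go.py 2 .12 .2008
```

```text
10.05 [ 0.4665 -0.0702  0.3329] [-0.3046  0.031   2.2592  0.3708  0.4046 -0.6169] shift [139.5   1.5   7.5] turn [ 0.0027  0.0007 -0.0004] F [ 0.27  0.9  -3.92] 0.02286737653449751
crate frame: foot xyz mm [  -1.6 -139.5  127.6] F crate [-1.6   0.89 -3.59]
```

Call:
move_arm --series '[{"tx": 15, "ty": 0, "tz": 0, "ax": 0, "ay": 0, "az": 0, "fingers": 0}, {"tx": 25, "ty": 0, "tz": 0, "ax": 0, "ay": 0, "az": 0, "fingers": 0}, {"tx": 30, "ty": 0, "tz": 0, "ax": 0, "ay": 0, "az": 0, "fingers": 0}, {"tx": 30, "ty": 0, "tz": 0, "ax": 0, "ay": 0, "az": 0, "fingers": 0}, {"tx": 25, "ty": 0, "tz": 0, "ax": 0, "ay": 0, "az": 0, "fingers": 0}, {"tx": 14.5, "ty": 0, "tz": 0, "ax": 0, "ay": 0, "az": 0, "fingers": 0}, {"tx": 0, "ty": 0, "tz": 0, "ax": 0, "ay": 0, "az": 0, "fingers": 0}, {"tx": 0, "ty": 0, "tz": 0, "ax": 0, "ay": 0, "az": 0, "fingers": 0}]'

```text
clock: 11.05
ee_pos: [0.4657, 0.0694, 0.3312]
eef_rot: [1.946, 1.953, 0.487]
force: [-0.6, -0.1, -3.3]
gripper_width: 0.0228
```

```bash
python3 go.py 2 .12 .2008
```

```text
11.05 [0.4657 0.0694 0.3312] [ 0.1169  0.0327  2.2613 -0.1469  0.366   0.2375] shift [-0.1  2.6  6.2] turn [-0.001  -0.0004 -0.0004] F [-0.58 -0.05 -3.26] 0.02284241763207238
crate frame: foot xyz mm [-2.600e+00  1.000e-01  1.262e+02] F crate [-2.04 -0.05 -2.61]
```

Call:
move_arm --series '[{"tx": 0, "ty": 0, "tz": 8, "ax": 0, "ay": 0, "az": 0, "fingers": 0}, {"tx": 0, "ty": 0, "tz": 10, "ax": 0, "ay": 0, "az": 0, "fingers": 0}, {"tx": 0, "ty": 0, "tz": 10, "ax": 0, "ay": 0, "az": 0, "fingers": 0}, {"tx": 0, "ty": 0, "tz": 10, "ax": 0, "ay": 0, "az": 0, "fingers": 0}, {"tx": 0, "ty": 0, "tz": 0, "ax": 0, "ay": 0, "az": 0, "fingers": 0}, {"tx": 0, "ty": 0, "tz": 0, "ax": 0, "ay": 0, "az": 0, "fingers": 0}]'

```text
clock: 11.8
ee_pos: [0.4835, 0.0695, 0.2981]
eef_rot: [1.946, 1.952, 0.487]
force: [-0.4, 1.0, -3.1]
gripper_width: 0.0228
```

```bash
python3 go.py 2 .045 .2008
```

```text
11.8 [0.4835 0.0695 0.2981] [ 0.1117  0.1176  2.2757 -0.1922  0.2672  0.2814] shift [-0.1  2.5 43.6] turn [-0.0005  0.     -0.0007] F [-0.45  1.02 -3.05] 0.022824327790237
crate frame: foot xyz mm [-2.5  0.1 88.6] F crate [-1.83  1.02 -2.49]
```

Call:
move_arm --series '[{"tx": 0, "ty": 0, "tz": 8, "ax": 0, "ay": 0, "az": 0, "fingers": 0}, {"tx": 0, "ty": 0, "tz": 8, "ax": 0, "ay": 0, "az": 0, "fingers": 0}, {"tx": 0, "ty": 0, "tz": 8, "ax": 0, "ay": 0, "az": 0, "fingers": 0}, {"tx": 0, "ty": 0, "tz": 8, "ax": 0, "ay": 0, "az": 0, "fingers": 0}, {"tx": 0, "ty": 0, "tz": 8, "ax": 0, "ay": 0, "az": 0, "fingers": 0}, {"tx": 0, "ty": 0, "tz": 6, "ax": 0, "ay": 0, "az": 0, "fingers": 0}, {"tx": 0, "ty": 0, "tz": 5, "ax": 0, "ay": 0, "az": 0, "fingers": 0}, {"tx": 0, "ty": 0, "tz": 2, "ax": 0, "ay": 0, "az": 0, "fingers": 0}, {"tx": 0, "ty": 0, "tz": 2, "ax": 0, "ay": 0, "az": 0, "fingers": 0}, {"tx": 0, "ty": 0, "tz": 0, "ax": 0, "ay": 0, "az": 0, "fingers": 0}]'

```text
clock: 13.05
ee_pos: [0.5094, 0.0696, 0.2497]
eef_rot: [1.945, 1.952, 0.487]
force: [-1.3, 0.4, -4.7]
gripper_width: 0.023
```

```bash
python3 go.py 2 .03 .2008
```

```text
13.05 [0.5094 0.0696 0.2497] [ 0.1043  0.2461  2.2836 -0.3599  0.1338  0.4462] shift [-0.1  2.3  3.7] turn [-0.     -0.     -0.0006] F [-1.27  0.38 -4.69] 0.023038465116390724
crate frame: foot xyz mm [-2.3  0.1 33.7] F crate [-3.32  0.39 -3.54]
```

Call:
move_arm --series '[{"tx": 0, "ty": 0, "tz": 2, "ax": 0, "ay": 0, "az": 0, "fingers": 0}, {"tx": 0, "ty": 0, "tz": 2, "ax": 0, "ay": 0, "az": 0, "fingers": 0}, {"tx": 0, "ty": 0, "tz": 1.5, "ax": 0, "ay": 0, "az": 0, "fingers": 0}, {"tx": 0, "ty": 0, "tz": 0, "ax": 0, "ay": 0, "az": 0, "fingers": 0}]'

```text
clock: 13.55
ee_pos: [0.512, 0.0696, 0.2447]
eef_rot: [1.946, 1.952, 0.487]
force: [-0.1, -0.3, -4.0]
gripper_width: 0.0228
```

```bash
python3 go.py 2 .03 .2008
```

```text
13.55 [0.512  0.0696 0.2447] [ 0.1035  0.2593  2.2835 -0.3947  0.1216  0.4807] shift [-0.1  2.4 -1.9] turn [-0.0002 -0.     -0.0007] F [-0.06 -0.32 -4.03] 0.02276066751713798
crate frame: foot xyz mm [-2.4  0.1 28.1] F crate [-1.95 -0.32 -3.53]
```

Call:
move_arm --series '[{"tx": 0, "ty": 2.5, "tz": 1.5, "ax": 0.015, "ay": 0, "az": 0, "fingers": 0}, {"tx": 0, "ty": 2.5, "tz": 1.5, "ax": 0.015, "ay": 0, "az": 0, "fingers": 0}, {"tx": 0, "ty": 2.5, "tz": 1.5, "ax": 0.015, "ay": 0, "az": 0, "fingers": 0}, {"tx": 0, "ty": 0, "tz": 0, "ax": 0, "ay": 0, "az": 0, "fingers": 0}]'

```text
clock: 14.05
ee_pos: [0.5211, 0.0697, 0.2443]
eef_rot: [1.973, 1.979, 0.447]
force: [-0.7, 0.3, -4.0]
gripper_width: 0.0232
```

```bash
python3 go.py 2 .00 .2008
```

```text
14.05 [0.5211 0.0697 0.2443] [ 0.0983  0.2728  2.2363 -0.2107  0.1942  0.2929] shift [-0.1 -4.4 23.7] turn [-0.0446 -0.0001 -0.001 ] F [-0.7   0.33 -4.03] 0.023168461787744843
crate frame: foot xyz mm [ 5.5  0.1 23.5] F crate [-2.51  0.33 -3.23]
```

No contact well below cup height, so cell 2 is empty. Lowering to its floor.

Call:
move_arm --series '[{"tx": 0, "ty": 0.2, "tz": 4, "ax": 0, "ay": 0, "az": 0, "fingers": 0}, {"tx": 0, "ty": 0.2, "tz": 4, "ax": 0, "ay": 0, "az": 0, "fingers": 0}, {"tx": 0, "ty": 0.2, "tz": 4, "ax": 0, "ay": 0, "az": 0, "fingers": 0}, {"tx": 0, "ty": 0.2, "tz": 3, "ax": 0, "ay": 0, "az": 0, "fingers": 0}, {"tx": 0, "ty": 0.2, "tz": 2, "ax": 0, "ay": 0, "az": 0, "fingers": 0}, {"tx": 0, "ty": 0, "tz": 0, "ax": 0, "ay": 0, "az": 0, "fingers": 0}]'

```text
clock: 14.8
ee_pos: [0.5289, 0.0697, 0.2291]
eef_rot: [1.973, 1.979, 0.447]
force: [-0.4, -0.8, -3.5]
gripper_width: 0.0235
```

```bash
python3 go.py 2 .00 .2008
```

```text
14.8 [0.5289 0.0697 0.2291] [ 0.0964  0.3115  2.2347 -0.2531  0.1587  0.3342] shift [-0.1 -5.   6.6] turn [-0.0453 -0.     -0.0007] F [-0.41 -0.84 -3.53] 0.023471602311638317
crate frame: foot xyz mm [5.3 0.1 6.4] F crate [-2.02 -0.84 -2.93]
```

Call:
move_arm --series '[{"tx": 0, "ty": 0, "tz": 1.5, "ax": 0, "ay": 0, "az": 0, "fingers": 0}, {"tx": 0, "ty": 0, "tz": 1.5, "ax": 0, "ay": 0, "az": 0, "fingers": 0}, {"tx": 0, "ty": 0, "tz": 0, "ax": 0, "ay": 0, "az": 0, "fingers": 0}]'

```text
clock: 15.18
ee_pos: [0.5302, 0.0697, 0.2265]
eef_rot: [1.973, 1.979, 0.447]
force: [-0.8, -0.1, -2.9]
gripper_width: 0.0228
```

```bash
python3 go.py 2 .00 .2008
```

```text
15.175 [0.5302 0.0697 0.2265] [ 0.0962  0.3181  2.2345 -0.2631  0.1522  0.3441] shift [-0.1 -5.   3.7] turn [-0.0451 -0.0001 -0.0006] F [-0.82 -0.11 -2.89] 0.02280512332037623
crate frame: foot xyz mm [5.2 0.1 3.5] F crate [-2.08 -0.11 -2.17]
```

Call:
move_arm --series '[{"tx": 0, "ty": -2, "tz": 1, "ax": -0.01, "ay": 0, "az": 0, "fingers": 0}, {"tx": 0, "ty": -2, "tz": 1, "ax": -0.01, "ay": 0, "az": 0, "fingers": 0}, {"tx": 0, "ty": 0, "tz": 1, "ax": 0, "ay": 0, "az": 0, "fingers": 0}, {"tx": 0, "ty": 0, "tz": 0, "ax": 0, "ay": 0, "az": 0, "fingers": 0}]'

```text
clock: 15.68
ee_pos: [0.5281, 0.0697, 0.2222]
eef_rot: [1.961, 1.967, 0.465]
force: [-0.1, -0.2, -3.7]
gripper_width: 0.0231
```

```bash
python3 go.py 2 .00 .2008
```

```text
15.675 [0.5281 0.0697 0.2222] [ 0.0979  0.3238  2.2561 -0.398   0.1083  0.4806] shift [-0.1 -1.3  0.7] turn [-0.0251 -0.     -0.0006] F [-0.14 -0.22 -3.67] 0.023089048493456645
crate frame: foot xyz mm [1.3 0.1 0.7] F crate [-1.85 -0.22 -3.18]
```

Call:
move_arm --series '[{"tx": 0, "ty": 0, "tz": 1, "ax": 0, "ay": 0, "az": 0, "fingers": 0}, {"tx": 0, "ty": 0, "tz": 1, "ax": 0, "ay": 0, "az": 0, "fingers": 0}, {"tx": 0, "ty": 0, "tz": 0, "ax": 0, "ay": 0, "az": 0, "fingers": 0}]'

```text
clock: 16.05
ee_pos: [0.5289, 0.0697, 0.2203]
eef_rot: [1.961, 1.967, 0.465]
force: [-0.8, -0.3, -3.4]
gripper_width: 0.0232
```

```bash
python3 go.py 2 .00 .2008
```

```text
16.05 [0.5289 0.0697 0.2203] [ 0.0977  0.3285  2.2561 -0.4149  0.1039  0.4975] shift [-0.1 -1.1 -1.3] turn [-0.0251 -0.     -0.0007] F [-0.82 -0.27 -3.41] 0.023214918860808637
crate frame: foot xyz mm [ 1.1  0.1 -1.4] F crate [-2.32 -0.26 -2.62]
```

Call:
move_arm --series '[{"tx": 0, "ty": 1.6, "tz": 0.7, "ax": 0.008, "ay": 0, "az": 0, "fingers": 0}, {"tx": 0, "ty": 0, "tz": 1, "ax": 0, "ay": 0, "az": 0, "fingers": 0}, {"tx": 0, "ty": 0, "tz": 1, "ax": 0, "ay": 0, "az": 0, "fingers": 0}, {"tx": 0, "ty": 0, "tz": 0, "ax": 0, "ay": 0, "az": 0, "fingers": 0}]'

```text
clock: 16.55
ee_pos: [0.5313, 0.0697, 0.2185]
eef_rot: [1.965, 1.972, 0.457]
force: [-0.7, 0.5, -4.2]
gripper_width: 0.023
```

```bash
python3 go.py 2 .00 .2008
```

```text
16.55 [0.5313 0.0697 0.2185] [ 0.0966  0.3348  2.2473 -0.3683  0.1132  0.45  ] shift [-0.1 -2.6 -4. ] turn [-0.0332 -0.     -0.0006] F [-0.67  0.49 -4.15] 0.023037178480921884
crate frame: foot xyz mm [ 2.4  0.1 -4.1] F crate [-2.54  0.49 -3.35]
```

Call:
move_arm --series '[{"tx": 0, "ty": 0, "tz": 0.8, "ax": 0, "ay": 0, "az": 0, "fingers": 0}, {"tx": 0, "ty": 0, "tz": 0, "ax": 0, "ay": 0, "az": 0, "fingers": 0}]'

```text
clock: 16.8
ee_pos: [0.5318, 0.0697, 0.2179]
eef_rot: [1.965, 1.972, 0.458]
force: [-2.0, 0.5, -2.5]
gripper_width: 0.0229
```

```bash
python3 go.py 2 .00 .2008
```

```text
16.8 [0.5318 0.0697 0.2179] [ 0.0965  0.3364  2.247  -0.3729  0.1117  0.4545] shift [-0.1 -2.7 -4.7] turn [-0.033  -0.     -0.0007] F [-1.96  0.48 -2.48] 0.022874053947119413
crate frame: foot xyz mm [ 2.5  0.1 -4.8] F crate [-2.89  0.49 -1.27]
```

Call:
move_arm --series '[{"tx": 0, "ty": 0, "tz": 0.7, "ax": 0, "ay": 0, "az": 0, "fingers": 0}, {"tx": 0, "ty": 0, "tz": 0.5, "ax": 0, "ay": 0, "az": 0, "fingers": 0}, {"tx": 0, "ty": 0, "tz": 0, "ax": 0, "ay": 0, "az": 0, "fingers": 0}]'

```text
clock: 17.18
ee_pos: [0.5318, 0.0697, 0.2176]
eef_rot: [1.965, 1.972, 0.458]
force: [-18.2, 0.7, 24.7]
gripper_width: 0.0234
```

```bash
python3 go.py 2 .00 .2008
```

```text
17.175 [0.5318 0.0697 0.2176] [ 0.0966  0.3372  2.2476 -0.3809  0.1101  0.4626] shift [-0.1 -2.6 -5. ] turn [-0.0324  0.0001 -0.0006] F [-18.23   0.69  24.69] 0.023373750311304755
crate frame: foot xyz mm [ 2.4  0.1 -5.1] F crate [-4.5   0.76 30.35]
```

Firm floor contact 34.8 mm deeper than the cup contact in cell 4, which is consistent. Relaxing, releasing and backing out along the axis.

Call:
move_arm --series '[{"tx": 0, "ty": 0, "tz": -1, "ax": 0, "ay": 0, "az": 0, "fingers": 0}, {"tx": 0, "ty": 0, "tz": 0, "ax": 0, "ay": 0, "az": 0, "fingers": 30}, {"tx": 0, "ty": 0, "tz": 0, "ax": 0, "ay": 0, "az": 0, "fingers": 36}, {"tx": 0, "ty": 0, "tz": 0, "ax": 0, "ay": 0, "az": 0, "fingers": 45}, {"tx": 0, "ty": 0, "tz": 0, "ax": 0, "ay": 0, "az": 0, "fingers": 60}, {"tx": 0, "ty": 0, "tz": 0, "ax": 0, "ay": 0, "az": 0, "fingers": 80}, {"tx": 0, "ty": 0, "tz": 0, "ax": 0, "ay": 0, "az": 0, "fingers": 80}, {"tx": 0, "ty": 0, "tz": 0, "ax": 0, "ay": 0, "az": 0, "fingers": 80}]'

```text
clock: 18.18
ee_pos: [0.5319, 0.0697, 0.2178]
eef_rot: [1.965, 1.972, 0.458]
force: [-0.1, -0.1, -0.1]
gripper_width: 0.0682
```

```bash
python3 go.py 2 .00 .2008
```

```text
18.175 [0.5319 0.0697 0.2178] [ 0.0965  0.3369  2.2469 -0.3739  0.1114  0.4556] shift [-0.1 -2.7 -4.9] turn [-0.033  -0.0001 -0.0007] F [-0.1  -0.07 -0.14] 0.06822328444051076
crate frame: foot xyz mm [ 2.6  0.1 -5. ] F crate [-0.16 -0.07 -0.07]
```

Call:
move_arm --series '[{"tx": 0, "ty": 0, "tz": -10, "ax": 0, "ay": 0, "az": 0, "fingers": 80}, {"tx": 0, "ty": 0, "tz": -20, "ax": 0, "ay": 0, "az": 0, "fingers": 80}, {"tx": 0, "ty": 0, "tz": -30, "ax": 0, "ay": 0, "az": 0, "fingers": 80}, {"tx": 0, "ty": 0, "tz": -30, "ax": 0, "ay": 0, "az": 0, "fingers": 80}, {"tx": 0, "ty": 0, "tz": -30, "ax": 0, "ay": 0, "az": 0, "fingers": 80}, {"tx": 0, "ty": 0, "tz": -20, "ax": 0, "ay": 0, "az": 0, "fingers": 100}, {"tx": 0, "ty": 0, "tz": 0, "ax": 0, "ay": 0, "az": 0, "fingers": 100}]'

```text
clock: 19.05
ee_pos: [0.4704, 0.0696, 0.3449]
eef_rot: [1.964, 1.97, 0.461]
force: [-1.2, 0.5, 0.2]
gripper_width: 0.0852
```

```bash
python3 go.py 2 .14 .2008;  python3 - <<'E'
from cell import viewer
import cv2
cv2.imwrite("pics/s4.png",cv2.resize(viewer.camera("side")["img"][110:290,230:450],None,fx=3.3,fy=3.3,interpolation=2))
E
```

```text
19.05 [0.4704 0.0696 0.3449] [ 0.1132  0.0249  2.2144 -0.1105  0.4485  0.1984] shift [-0.2 -8.1 -3.7] turn [-0.0301 -0.0004 -0.0007] F [-1.24  0.5   0.16] 0.08520470085465187
crate frame: foot xyz mm [  8.    0.2 136.1] F crate [-1.02  0.51  0.72]
```

View pics/s4.png

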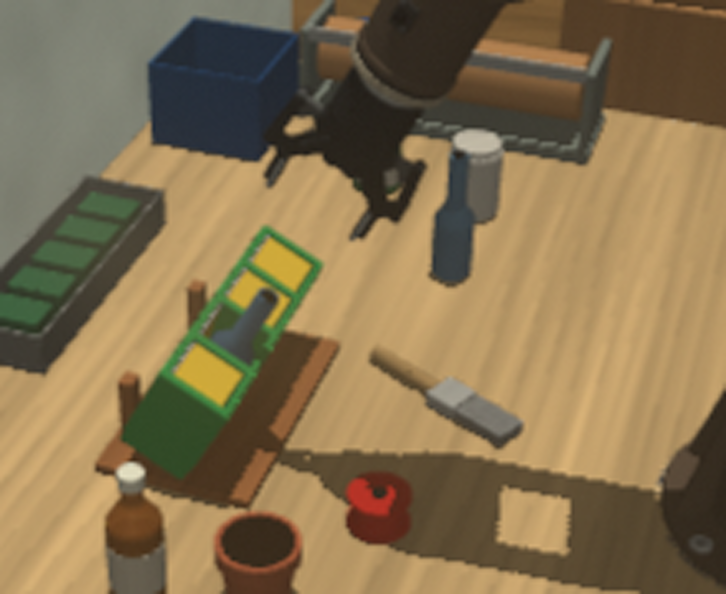

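Vase 1 stands in cell 2, with its neck at (265,300). Fetching the second vase.

Call:
move_arm --series '[{"tx": 0, "ty": 0, "tz": 0, "ax": 0.153, "ay": 0, "az": 0, "fingers": 100}, {"tx": 0, "ty": 0, "tz": 0, "ax": 0.153, "ay": 0, "az": 0, "fingers": 100}, {"tx": 0, "ty": 0, "tz": 0, "ax": 0.153, "ay": 0, "az": 0, "fingers": 100}, {"tx": -30, "ty": 0, "tz": 0, "ax": 0, "ay": 0, "az": 0, "fingers": 100}, {"tx": -45, "ty": -5, "tz": 0, "ax": 0, "ay": 0, "az": 0, "fingers": 100}, {"tx": -45, "ty": -5, "tz": 0, "ax": 0, "ay": 0, "az": 0, "fingers": 100}, {"tx": -45, "ty": -5, "tz": 0, "ax": 0, "ay": 0, "az": 0, "fingers": 100}, {"tx": -45, "ty": -5, "tz": 0, "ax": 0, "ay": 0, "az": 0, "fingers": 100}, {"tx": -45, "ty": -5, "tz": 0, "ax": 0, "ay": 0, "az": 0, "fingers": 100}, {"tx": -45, "ty": 0, "tz": 0, "ax": 0, "ay": 0, "az": 0, "fingers": 100}, {"tx": -40, "ty": 0, "tz": 0, "ax": 0, "ay": 0, "az": 0, "fingers": 100}, {"tx": -33, "ty": 0, "tz": 0, "ax": 0, "ay": 0, "az": 0, "fingers": 100}]'

```text
clock: 20.6
ee_pos: [0.4463, -0.3054, 0.3419]
eef_rot: [-2.216, -2.221, 0.004]
force: [0.1, 0.5, -0.6]
gripper_width: 0.0854
```

Call:
move_arm --series '[{"tx": 0, "ty": 0, "tz": 0, "ax": 0, "ay": 0, "az": 0, "fingers": 100}, {"tx": 0, "ty": 0, "tz": 0, "ax": 0, "ay": 0, "az": 0, "fingers": 100}]'

```text
clock: 20.85
ee_pos: [0.4463, -0.3033, 0.3423]
eef_rot: [-2.215, -2.221, 0.004]
force: [0.0, 0.7, 0.1]
gripper_width: 0.0854
```

```bash
cat > v2.py <<'E'
from h import *
from cell import observe,viewer
s=observe(); c=viewer.camera("wrist"); im=c["img"]
print(s["clock"],s["ee_pos"].round(4),s["joints"].round(3)); P=[.4437,-.3042,.165]
print(wproj(P,s["ee_pos"],s["eef_rot"]))
print([x.round(4) for x in tool([.4437,-.3042,.2008],R.from_matrix([[0,1,0],[1,0,0],[0,0,-1]]),s["ee_pos"],s["eef_rot"])])
cv2.imwrite("pics/w5.png",im)
E
python3 v2.py
```

```text
20.85 [ 0.4463 -0.3033  0.3423] [-0.652  0.288  1.8   -0.002  1.058 -0.654]
[[315.78900161 193.99201155]]
[array([ -1.1504,  -1.9552, 141.4856]), array([-0.0048, -0.0016,  0.0028])]
```

View pics/w5.png

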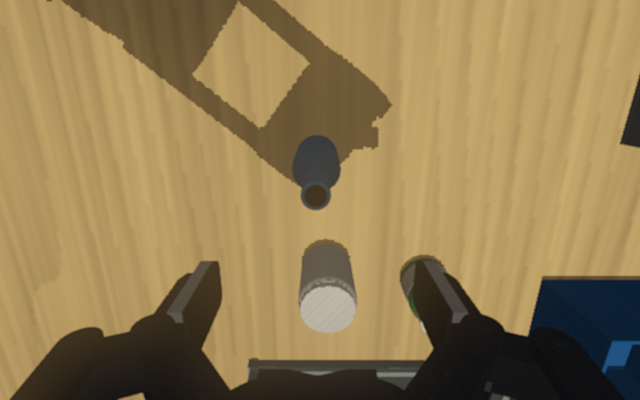

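The vase 2 neck is at (316,195), and the prediction was (316,194). Descending and grasping.

Call:
move_arm --series '[{"tx": -1.5, "ty": -2.2, "tz": 20, "ax": -0.005, "ay": -0.002, "az": 0.003, "fingers": 100}, {"tx": 0, "ty": 0, "tz": 40, "ax": 0, "ay": 0, "az": 0, "fingers": 100}, {"tx": 0, "ty": 0, "tz": 40, "ax": 0, "ay": 0, "az": 0, "fingers": 100}, {"tx": 0, "ty": 0, "tz": 40, "ax": 0, "ay": 0, "az": 0, "fingers": 100}, {"tx": 0, "ty": 0, "tz": 0, "ax": 0, "ay": 0, "az": 0, "fingers": 40}, {"tx": 0, "ty": 0, "tz": 0, "ax": 0, "ay": 0, "az": 0, "fingers": 0}, {"tx": 0, "ty": 0, "tz": 0, "ax": 0, "ay": 0, "az": 0, "fingers": 0}, {"tx": 0, "ty": 0, "tz": 0, "ax": 0, "ay": 0, "az": 0, "fingers": 0}, {"tx": 0, "ty": 0, "tz": 0, "ax": 0, "ay": 0, "az": 0, "fingers": 0}, {"tx": 0, "ty": 0, "tz": 0, "ax": 0, "ay": 0, "az": 0, "fingers": 0}]' --force 40

```text
clock: 22.15
ee_pos: [0.445, -0.3058, 0.205]
eef_rot: [2.218, 2.219, 0.0]
force: [-2.2, 0.1, 10.9]
gripper_width: 0.0228
```

Call:
move_arm --series '[{"tx": 0, "ty": 0, "tz": -10, "ax": 0, "ay": 0, "az": 0, "fingers": 0}, {"tx": 0, "ty": 0, "tz": -45, "ax": 0, "ay": 0, "az": 0, "fingers": 0}, {"tx": 0, "ty": 0, "tz": -45, "ax": 0, "ay": 0, "az": 0, "fingers": 0}, {"tx": 0, "ty": 0, "tz": -45, "ax": 0, "ay": 0, "az": 0, "fingers": 0}, {"tx": 0, "ty": 0, "tz": -45, "ax": 0, "ay": 0, "az": 0, "fingers": 0}, {"tx": 20, "ty": 2, "tz": 0, "ax": 0, "ay": 0, "az": 0, "fingers": 0}, {"tx": 45, "ty": 4, "tz": 0, "ax": 0, "ay": 0, "az": 0, "fingers": 0}, {"tx": 45, "ty": 4, "tz": 0, "ax": 0, "ay": 0, "az": 0, "fingers": 0}, {"tx": 45, "ty": 4, "tz": 0, "ax": 0, "ay": 0, "az": 0, "fingers": 0}, {"tx": 45, "ty": 4, "tz": 0, "ax": 0, "ay": 0, "az": 0, "fingers": 0}, {"tx": 45, "ty": 4, "tz": 0, "ax": 0, "ay": 0, "az": 0, "fingers": 0}, {"tx": 38, "ty": 4, "tz": 0, "ax": 0, "ay": 0, "az": 0, "fingers": 0}]'

```text
clock: 23.65
ee_pos: [0.4691, -0.0198, 0.3927]
eef_rot: [2.219, 2.221, -0.001]
force: [0.0, -1.1, -2.5]
gripper_width: 0.0227
```

Call:
move_arm --series '[{"tx": 20, "ty": 0, "tz": 0, "ax": 0, "ay": 0, "az": 0, "fingers": 0}, {"tx": 0, "ty": 0, "tz": 0, "ax": -0.1, "ay": 0, "az": 0, "fingers": 0}, {"tx": 0, "ty": 0, "tz": 0, "ax": -0.15, "ay": 0, "az": 0, "fingers": 0}, {"tx": 0, "ty": 0, "tz": 0, "ax": -0.15, "ay": 0, "az": 0, "fingers": 0}, {"tx": 0, "ty": 0, "tz": 0, "ax": -0.0887, "ay": 0, "az": 0, "fingers": 0}, {"tx": 0, "ty": 0, "tz": 0, "ax": 0, "ay": 0, "az": 0, "fingers": 0}, {"tx": 0, "ty": 0, "tz": 0, "ax": 0, "ay": 0, "az": 0, "fingers": 0}]'

```text
clock: 24.52
ee_pos: [0.47, -0.0018, 0.393]
eef_rot: [1.947, 1.949, 0.484]
force: [0.2, 0.3, -2.5]
gripper_width: 0.0229
```

```bash
python3 go.py 3 .12 .2008
```

```text
24.525 [ 0.47   -0.0018  0.393 ] [-0.0965 -0.0615  2.1713  0.0852  0.5469 -0.1592] shift [  1.2 -29.9  58.9] turn [-0.0004  0.0029 -0.0024] F [ 0.22  0.27 -2.53] 0.022890555949493515
crate frame: foot xyz mm [ 29.9  -1.1 178.9] F crate [-0.99  0.27 -2.34]
```

Call:
move_arm --series '[{"tx": 0.6, "ty": -16, "tz": 27, "ax": 0, "ay": 0.003, "az": -0.002, "fingers": 0}, {"tx": 0.6, "ty": -16, "tz": 27, "ax": 0, "ay": 0, "az": 0, "fingers": 0}, {"tx": 0, "ty": 0, "tz": 0, "ax": 0, "ay": 0, "az": 0, "fingers": 0}, {"tx": 0, "ty": 0, "tz": 0, "ax": 0, "ay": 0, "az": 0, "fingers": 0}]'

```text
clock: 25.02
ee_pos: [0.4682, -0.0008, 0.3312]
eef_rot: [1.944, 1.951, 0.489]
force: [1.0, 0.5, -1.8]
gripper_width: 0.0225
```

```bash
python3 go.py 3 .12 .205
```

```text
25.025 [ 0.4682 -0.0008  0.3312] [-0.0969  0.0244  2.2713  0.135   0.3604 -0.2152] shift [0.2 0.6 1. ] turn [ 0.0019 -0.     -0.0002] F [ 1.02  0.47 -1.85] 0.02253303309440955
crate frame: foot xyz mm [ -0.6  -0.2 121. ] F crate [ 0.04  0.46 -2.11]
```

Call:
move_arm --series '[{"tx": 0, "ty": 0, "tz": 8, "ax": 0, "ay": 0, "az": 0, "fingers": 0}, {"tx": 0, "ty": 0, "tz": 8, "ax": 0, "ay": 0, "az": 0, "fingers": 0}, {"tx": 0, "ty": 0, "tz": 8, "ax": 0, "ay": 0, "az": 0, "fingers": 0}, {"tx": 0, "ty": 0, "tz": 8, "ax": 0, "ay": 0, "az": 0, "fingers": 0}, {"tx": 0, "ty": 0, "tz": 0, "ax": 0, "ay": 0, "az": 0, "fingers": 0}]'

```text
clock: 25.65
ee_pos: [0.4823, -0.0008, 0.3013]
eef_rot: [1.945, 1.952, 0.487]
force: [-1.2, -0.4, -3.0]
gripper_width: 0.0232
```

```bash
python3 go.py 3 .045 .205
```

```text
25.65 [ 0.4823 -0.0008  0.3013] [-0.0926  0.0997  2.2869  0.1697  0.2716 -0.2484] shift [ 0.2  2.3 42.9] turn [ 0.0004  0.     -0.0005] F [-1.2  -0.38 -2.97] 0.023178045577053077
crate frame: foot xyz mm [-2.3 -0.2 87.9] F crate [-2.45 -0.38 -2.06]
```

Good entry. Continuing to just above cup height, then in small steps.

Call:
move_arm --series '[{"tx": 0, "ty": 0, "tz": 8, "ax": 0, "ay": 0, "az": 0, "fingers": 0}, {"tx": 0, "ty": 0, "tz": 8, "ax": 0, "ay": 0, "az": 0, "fingers": 0}, {"tx": 0, "ty": 0, "tz": 8, "ax": 0, "ay": 0, "az": 0, "fingers": 0}, {"tx": 0, "ty": 0, "tz": 8, "ax": 0, "ay": 0, "az": 0, "fingers": 0}, {"tx": 0, "ty": 0, "tz": 8, "ax": 0, "ay": 0, "az": 0, "fingers": 0}, {"tx": 0, "ty": 0, "tz": 6, "ax": 0, "ay": 0, "az": 0, "fingers": 0}, {"tx": 0, "ty": 0, "tz": 5, "ax": 0, "ay": 0, "az": 0, "fingers": 0}, {"tx": 0, "ty": 0, "tz": 2, "ax": 0, "ay": 0, "az": 0, "fingers": 0}, {"tx": 0, "ty": 0, "tz": 0, "ax": 0, "ay": 0, "az": 0, "fingers": 0}]'

```text
clock: 26.78
ee_pos: [0.5073, -0.0007, 0.2552]
eef_rot: [1.944, 1.951, 0.488]
force: [-0.9, -0.4, -3.2]
gripper_width: 0.0228
```

```bash
python3 go.py 3 .03 .205
```

```text
26.775 [ 0.5073 -0.0007  0.2552] [-0.0861  0.2241  2.2957  0.3081  0.1397 -0.3844] shift [0.2 1.8 5.5] turn [ 0.0015  0.0001 -0.0005] F [-0.87 -0.44 -3.17] 0.022815855923555145
crate frame: foot xyz mm [-1.9 -0.2 35.5] F crate [-2.26 -0.43 -2.39]
```

Call:
move_arm --series '[{"tx": 0, "ty": 0, "tz": 2, "ax": 0, "ay": 0, "az": 0, "fingers": 0}, {"tx": 0, "ty": 0, "tz": 1.5, "ax": 0, "ay": 0, "az": 0, "fingers": 0}, {"tx": 0, "ty": 0, "tz": 0, "ax": 0, "ay": 0, "az": 0, "fingers": 0}]'

```text
clock: 27.15
ee_pos: [0.509, -0.0007, 0.2524]
eef_rot: [1.944, 1.951, 0.489]
force: [-2.7, 0.6, 1.2]
gripper_width: 0.0227
```

```bash
python3 go.py 3 .03 .205
```

```text
27.15 [ 0.509  -0.0007  0.2524] [-0.0857  0.2321  2.2958  0.3264  0.1315 -0.4025] shift [0.2 1.7 2.2] turn [ 0.002   0.0001 -0.0004] F [-2.67  0.57  1.16] 0.0227423134986092
crate frame: foot xyz mm [-1.7 -0.2 32.2] F crate [-1.81  0.58  2.27]
```

Call:
move_arm --series '[{"tx": 0, "ty": 0, "tz": 1, "ax": 0, "ay": 0, "az": 0, "fingers": 0}, {"tx": 0, "ty": 0, "tz": 0, "ax": 0, "ay": 0, "az": 0, "fingers": 0}]'

```text
clock: 27.4
ee_pos: [0.5092, -0.0005, 0.2522]
eef_rot: [1.943, 1.951, 0.49]
force: [-19.4, 0.4, 26.6]
gripper_width: 0.0226
```

```bash
python3 go.py 3 .03 .205
```

```text
27.4 [ 5.092e-01 -5.000e-04  2.522e-01] [-0.0855  0.2326  2.2962  0.3319  0.1298 -0.4079] shift [0.1 1.6 2. ] turn [ 0.003   0.     -0.0002] F [-19.41   0.37  26.55] 0.02264541386895337
crate frame: foot xyz mm [-1.6 -0.1 32. ] F crate [-4.67  0.45 32.56]
```

Contact at 32 mm, so cell 3 also holds a cup and cell 1 must be the other empty one. Backing out and passing high over the placed vase to cell 1.

Call:
move_arm --series '[{"tx": 0, "ty": 0, "tz": -5, "ax": 0, "ay": 0, "az": 0, "fingers": 0}, {"tx": 0, "ty": 0, "tz": -15, "ax": 0, "ay": 0, "az": 0, "fingers": 0}, {"tx": 0, "ty": 0, "tz": -23, "ax": 0, "ay": 0, "az": 0, "fingers": 0}, {"tx": 0, "ty": 0, "tz": -25, "ax": 0, "ay": 0, "az": 0, "fingers": 0}, {"tx": 0, "ty": 0, "tz": -25, "ax": 0, "ay": 0, "az": 0, "fingers": 0}, {"tx": 0, "ty": 12, "tz": -25, "ax": 0, "ay": 0, "az": 0, "fingers": 0}, {"tx": 0, "ty": 12, "tz": -25, "ax": 0, "ay": 0, "az": 0, "fingers": 0}, {"tx": 0, "ty": 11, "tz": -15, "ax": 0, "ay": 0, "az": 0, "fingers": 0}, {"tx": 0, "ty": 0, "tz": 0, "ax": 0, "ay": 0, "az": 0, "fingers": 0}, {"tx": 0, "ty": 0, "tz": 0, "ax": 0, "ay": 0, "az": 0, "fingers": 0}]'

```text
clock: 28.65
ee_pos: [0.4654, -0.0008, 0.4062]
eef_rot: [1.945, 1.952, 0.487]
force: [1.1, -0.0, -3.3]
gripper_width: 0.0228
```

```bash
python3 go.py 1 .12 .205
```

```text
28.65 [ 0.4654 -0.0008  0.4062] [-0.0976 -0.0858  2.1573  0.0863  0.5847 -0.1613] shift [140.2 -32.2  68.5] turn [ 0.0005  0.0001 -0.0004] F [ 1.08 -0.02 -3.32] 0.022831980947118944
crate frame: foot xyz mm [  32.1 -140.2  188.5] F crate [-0.61 -0.02 -3.43]
```

Call:
move_arm --series '[{"tx": 15, "ty": 0, "tz": 0, "ax": 0, "ay": 0, "az": 0, "fingers": 0}, {"tx": 30, "ty": 0, "tz": 0, "ax": 0, "ay": 0, "az": 0, "fingers": 0}, {"tx": 30, "ty": 0, "tz": 0, "ax": 0, "ay": 0, "az": 0, "fingers": 0}, {"tx": 30, "ty": 0, "tz": 0, "ax": 0, "ay": 0, "az": 0, "fingers": 0}, {"tx": 25, "ty": 0, "tz": 0, "ax": 0, "ay": 0, "az": 0, "fingers": 0}, {"tx": 10, "ty": 0, "tz": 0, "ax": 0, "ay": 0, "az": 0, "fingers": 0}, {"tx": 0, "ty": -16, "tz": 30, "ax": 0, "ay": 0, "az": 0, "fingers": 0}, {"tx": 0, "ty": -17.5, "tz": 30, "ax": 0, "ay": 0, "az": 0, "fingers": 0}, {"tx": 0, "ty": 0, "tz": 0, "ax": 0, "ay": 0, "az": 0, "fingers": 0}, {"tx": 0, "ty": 0, "tz": 0, "ax": 0, "ay": 0, "az": 0, "fingers": 0}]'

```text
clock: 29.9
ee_pos: [0.4645, 0.1393, 0.339]
eef_rot: [1.944, 1.951, 0.488]
force: [-0.3, 0.1, -1.5]
gripper_width: 0.0227
```

```bash
python3 go.py 1 .12 .205
```

```text
29.9 [0.4645 0.1393 0.339 ] [ 0.3188  0.0519  2.2169 -0.3598  0.4274  0.6099] shift [ 0.1 -0.2  9.4] turn [ 0.0018  0.0001 -0.0004] F [-0.33  0.12 -1.5 ] 0.022658779447394063
crate frame: foot xyz mm [ 2.000e-01 -1.000e-01  1.294e+02] F crate [-1.    0.12 -1.17]
```

Call:
move_arm --series '[{"tx": 0, "ty": 0, "tz": 8, "ax": 0, "ay": 0, "az": 0, "fingers": 0}, {"tx": 0, "ty": 0, "tz": 8, "ax": 0, "ay": 0, "az": 0, "fingers": 0}, {"tx": 0, "ty": 0, "tz": 8, "ax": 0, "ay": 0, "az": 0, "fingers": 0}, {"tx": 0, "ty": 0, "tz": 8, "ax": 0, "ay": 0, "az": 0, "fingers": 0}, {"tx": 0, "ty": 0, "tz": 8, "ax": 0, "ay": 0, "az": 0, "fingers": 0}, {"tx": 0, "ty": 0, "tz": 0, "ax": 0, "ay": 0, "az": 0, "fingers": 0}]'

```text
clock: 30.65
ee_pos: [0.4829, 0.1391, 0.3025]
eef_rot: [1.945, 1.952, 0.487]
force: [-1.0, -0.3, -2.4]
gripper_width: 0.0229
```

```bash
python3 go.py 1 .045 .205
```

```text
30.65 [0.4829 0.1391 0.3025] [ 0.3029  0.1383  2.2344 -0.4453  0.3283  0.6902] shift [ 0.3  0.6 43.4] turn [ 0.0006  0.0005 -0.0003] F [-0.96 -0.29 -2.35] 0.02293069102765859
crate frame: foot xyz mm [-0.7 -0.3 88.4] F crate [-1.95 -0.29 -1.62]
```

Call:
move_arm --series '[{"tx": 0, "ty": -1, "tz": 8, "ax": 0, "ay": 0, "az": 0, "fingers": 0}, {"tx": 0, "ty": -0.5, "tz": 8, "ax": 0, "ay": 0, "az": 0, "fingers": 0}, {"tx": 0, "ty": 0, "tz": 8, "ax": 0, "ay": 0, "az": 0, "fingers": 0}, {"tx": 0, "ty": 0, "tz": 8, "ax": 0, "ay": 0, "az": 0, "fingers": 0}, {"tx": 0, "ty": 0, "tz": 8, "ax": 0, "ay": 0, "az": 0, "fingers": 0}, {"tx": 0, "ty": 0, "tz": 6, "ax": 0, "ay": 0, "az": 0, "fingers": 0}, {"tx": 0, "ty": 0, "tz": 5, "ax": 0, "ay": 0, "az": 0, "fingers": 0}, {"tx": 0, "ty": 0, "tz": 2, "ax": 0, "ay": 0, "az": 0, "fingers": 0}, {"tx": 0, "ty": 0, "tz": 2, "ax": 0, "ay": 0, "az": 0, "fingers": 0}, {"tx": 0, "ty": 0, "tz": 2, "ax": 0, "ay": 0, "az": 0, "fingers": 0}, {"tx": 0, "ty": 0, "tz": 0, "ax": 0, "ay": 0, "az": 0, "fingers": 0}]'

```text
clock: 32.02
ee_pos: [0.5084, 0.1393, 0.2522]
eef_rot: [1.944, 1.951, 0.488]
force: [-0.8, 0.1, -4.0]
gripper_width: 0.023
```

```bash
python3 go.py 1 .03 .205
```

```text
32.025 [0.5084 0.1393 0.2522] [ 0.2839  0.2628  2.2462 -0.6941  0.205   0.9324] shift [0.2 1.7 2.1] turn [ 0.0017  0.0001 -0.0004] F [-0.78  0.08 -4.01] 0.022990587339690487
crate frame: foot xyz mm [-1.7 -0.2 32.1] F crate [-2.57  0.08 -3.18]
```

Call:
move_arm --series '[{"tx": 0, "ty": 0, "tz": 1.5, "ax": 0, "ay": 0, "az": 0, "fingers": 0}, {"tx": 0, "ty": 0, "tz": 0, "ax": 0, "ay": 0, "az": 0, "fingers": 0}]'

```text
clock: 32.28
ee_pos: [0.5092, 0.1393, 0.2509]
eef_rot: [1.944, 1.951, 0.488]
force: [-1.4, -0.1, -2.8]
gripper_width: 0.0232
```

```bash
python3 go.py 1 .03 .205
```

```text
32.275 [0.5092 0.1393 0.2509] [ 0.2834  0.2662  2.2462 -0.7039  0.2022  0.942 ] shift [0.2 1.7 0.6] turn [ 0.0018  0.0001 -0.0004] F [-1.44 -0.11 -2.77] 0.023195580704907653
crate frame: foot xyz mm [-1.7 -0.2 30.6] F crate [-2.57 -0.11 -1.77]
```

Call:
move_arm --series '[{"tx": 0, "ty": 0, "tz": 1.5, "ax": 0, "ay": 0, "az": 0, "fingers": 0}, {"tx": 0, "ty": 0, "tz": 1.5, "ax": 0, "ay": 0, "az": 0, "fingers": 0}, {"tx": 0, "ty": 0, "tz": 0, "ax": 0, "ay": 0, "az": 0, "fingers": 0}]'

```text
clock: 32.65
ee_pos: [0.5106, 0.1393, 0.2481]
eef_rot: [1.944, 1.951, 0.488]
force: [-0.5, 0.4, -3.9]
gripper_width: 0.023
```

```bash
python3 go.py 1 .0 .205
```

```text
32.65 [0.5106 0.1393 0.2481] [ 0.2823  0.2732  2.2462 -0.7243  0.1968  0.9621] shift [ 0.3  1.7 27.4] turn [ 0.0015  0.0002 -0.0004] F [-0.46  0.42 -3.87] 0.02299169241777734
crate frame: foot xyz mm [-1.8 -0.2 27.4] F crate [-2.22  0.42 -3.2 ]
```

Call:
move_arm --series '[{"tx": 0, "ty": 0, "tz": 1.5, "ax": 0, "ay": 0, "az": 0, "fingers": 0}, {"tx": 0, "ty": 2, "tz": 2, "ax": 0.01, "ay": 0, "az": 0, "fingers": 0}, {"tx": 0, "ty": 2, "tz": 2, "ax": 0.01, "ay": 0, "az": 0, "fingers": 0}, {"tx": 0, "ty": 0, "tz": 3, "ax": 0, "ay": 0, "az": 0, "fingers": 0}, {"tx": 0, "ty": 0, "tz": 4, "ax": 0, "ay": 0, "az": 0, "fingers": 0}, {"tx": 0, "ty": 0, "tz": 4, "ax": 0, "ay": 0, "az": 0, "fingers": 0}, {"tx": 0, "ty": 0, "tz": 0, "ax": 0, "ay": 0, "az": 0, "fingers": 0}]'

```text
clock: 33.52
ee_pos: [0.5215, 0.1393, 0.235]
eef_rot: [1.956, 1.964, 0.47]
force: [-0.7, -0.7, -3.8]
gripper_width: 0.0229
```

```bash
python3 go.py 1 .0 .205
```

```text
33.525 [0.5215 0.1393 0.235 ] [ 0.2714  0.3112  2.2246 -0.6777  0.1924  0.9083] shift [ 0.3 -1.5 10.7] turn [-0.019   0.0003 -0.0002] F [-0.7  -0.69 -3.82] 0.022881900905878372
crate frame: foot xyz mm [ 1.7 -0.3 10.7] F crate [-2.42 -0.68 -3.05]
```

Cell 1 is empty. Lowering the rest of the way.

Call:
move_arm --series '[{"tx": 0, "ty": 0, "tz": 3, "ax": 0, "ay": 0, "az": 0, "fingers": 0}, {"tx": 0, "ty": 0, "tz": 3, "ax": 0, "ay": 0, "az": 0, "fingers": 0}, {"tx": 0, "ty": 0, "tz": 2, "ax": 0, "ay": 0, "az": 0, "fingers": 0}, {"tx": 0, "ty": 0, "tz": 1.5, "ax": 0, "ay": 0, "az": 0, "fingers": 0}, {"tx": 0, "ty": 0, "tz": 1, "ax": 0, "ay": 0, "az": 0, "fingers": 0}, {"tx": 0, "ty": 0, "tz": 1, "ax": 0, "ay": 0, "az": 0, "fingers": 0}, {"tx": 0, "ty": 0, "tz": 0, "ax": 0, "ay": 0, "az": 0, "fingers": 0}]'

```text
clock: 34.4
ee_pos: [0.5268, 0.1394, 0.2251]
eef_rot: [1.956, 1.963, 0.47]
force: [-1.1, -0.6, -1.6]
gripper_width: 0.0228
```

```bash
python3 go.py 1 .0 .205
```

```text
34.4 [0.5268 0.1394 0.2251] [ 0.268   0.3359  2.2234 -0.7588  0.173   0.9881] shift [ 0.2 -1.8 -0.4] turn [-0.0184  0.0002 -0.0004] F [-1.1  -0.56 -1.55] 0.022804816183811475
crate frame: foot xyz mm [ 1.8 -0.2 -0.5] F crate [-1.7  -0.55 -0.86]
```

Call:
move_arm --series '[{"tx": 0, "ty": 0, "tz": 0.8, "ax": 0, "ay": 0, "az": 0, "fingers": 0}, {"tx": 0, "ty": 0, "tz": 0.7, "ax": 0, "ay": 0, "az": 0, "fingers": 0}, {"tx": 0, "ty": 0, "tz": 0, "ax": 0, "ay": 0, "az": 0, "fingers": 0}]'

```text
clock: 34.78
ee_pos: [0.5275, 0.1394, 0.2238]
eef_rot: [1.956, 1.963, 0.47]
force: [-0.2, 0.5, -2.4]
gripper_width: 0.023
```

```bash
python3 go.py 1 .0 .205
```

```text
34.775 [0.5275 0.1394 0.2238] [ 0.2676  0.3392  2.2232 -0.7707  0.1705  0.9999] shift [ 0.2 -1.8 -1.9] turn [-0.0184  0.0002 -0.0004] F [-0.19  0.47 -2.42] 0.02295235718272788
crate frame: foot xyz mm [ 1.8 -0.2 -2. ] F crate [-1.3   0.47 -2.05]
```

Call:
move_arm --series '[{"tx": 0, "ty": 0, "tz": 0.8, "ax": 0, "ay": 0, "az": 0, "fingers": 0}, {"tx": 0, "ty": 0, "tz": 0.5, "ax": 0, "ay": 0, "az": 0, "fingers": 0}, {"tx": 0, "ty": 0, "tz": 0, "ax": 0, "ay": 0, "az": 0, "fingers": 0}]'

```text
clock: 35.15
ee_pos: [0.5279, 0.1394, 0.2231]
eef_rot: [1.956, 1.963, 0.471]
force: [-9.3, -0.1, 10.5]
gripper_width: 0.0231
```

```bash
python3 go.py 1 .0 .205
```

```text
35.15 [0.5279 0.1394 0.2231] [ 0.2675  0.341   2.2234 -0.7814  0.1687  1.0105] shift [ 0.2 -1.9 -2.8] turn [-0.0178  0.0001 -0.0003] F [-9.3  -0.1  10.46] 0.023148993764987632
crate frame: foot xyz mm [ 1.8 -0.2 -2.8] F crate [-3.3  -0.06 13.6 ]
```

Floor reached at −2.8 mm, again 34.8 mm below that vase's cup contact. Releasing and retracting.

Call:
move_arm --series '[{"tx": 0, "ty": 0, "tz": -0.4, "ax": 0, "ay": 0, "az": 0, "fingers": 0}, {"tx": 0, "ty": 0, "tz": 0, "ax": 0, "ay": 0, "az": 0, "fingers": 30}, {"tx": 0, "ty": 0, "tz": 0, "ax": 0, "ay": 0, "az": 0, "fingers": 36}, {"tx": 0, "ty": 0, "tz": 0, "ax": 0, "ay": 0, "az": 0, "fingers": 45}, {"tx": 0, "ty": 0, "tz": 0, "ax": 0, "ay": 0, "az": 0, "fingers": 60}, {"tx": 0, "ty": 0, "tz": 0, "ax": 0, "ay": 0, "az": 0, "fingers": 80}, {"tx": 0, "ty": 0, "tz": 0, "ax": 0, "ay": 0, "az": 0, "fingers": 80}, {"tx": 0, "ty": 0, "tz": 0, "ax": 0, "ay": 0, "az": 0, "fingers": 80}]'

```text
clock: 36.15
ee_pos: [0.5279, 0.1394, 0.2231]
eef_rot: [1.956, 1.963, 0.471]
force: [0.3, 0.2, 0.3]
gripper_width: 0.068
```

Call:
move_arm --series '[{"tx": 0, "ty": 0, "tz": -10, "ax": 0, "ay": 0, "az": 0, "fingers": 80}, {"tx": 0, "ty": 0, "tz": -20, "ax": 0, "ay": 0, "az": 0, "fingers": 80}, {"tx": 0, "ty": 0, "tz": -30, "ax": 0, "ay": 0, "az": 0, "fingers": 80}, {"tx": 0, "ty": 0, "tz": -30, "ax": 0, "ay": 0, "az": 0, "fingers": 80}, {"tx": 0, "ty": 0, "tz": -30, "ax": 0, "ay": 0, "az": 0, "fingers": 80}, {"tx": 0, "ty": 0, "tz": -20, "ax": 0, "ay": 0, "az": 0, "fingers": 100}, {"tx": 0, "ty": 0, "tz": 0, "ax": 0, "ay": 0, "az": 0, "fingers": 100}, {"tx": 0, "ty": 0, "tz": 0, "ax": 0, "ay": 0, "az": 0, "fingers": 100}]'

```text
clock: 37.15
ee_pos: [0.4645, 0.1391, 0.3474]
eef_rot: [1.956, 1.963, 0.47]
force: [0.6, -1.3, -0.0]
gripper_width: 0.0856
```

```bash
python3 go.py 1 .14 .205;  python3 - <<'E'
from cell import viewer
import cv2,numpy as np
a=cv2.resize(viewer.camera("side")["img"][120:300,230:450],None,fx=1.8,fy=1.8,interpolation=2)
b=cv2.resize(viewer.camera("wrist")["img"],(a.shape[1],int(400*a.shape[1]/640)))
cv2.imwrite("pics/s6.png",np.hstack([a,cv2.copyMakeBorder(b,0,a.shape[0]-b.shape[0],0,0,0)]))
E
```

```text
37.15 [0.4645 0.1391 0.3474] [ 0.3138  0.0431  2.1922 -0.3074  0.4749  0.5536] shift [ 0.3 -4.2 -3.2] turn [-0.0185  0.0002 -0.0004] F [ 0.61 -1.25 -0.02] 0.08555730164432467
crate frame: foot xyz mm [  4.2  -0.3 136.7] F crate [ 0.53 -1.25 -0.31]
```

View pics/s6.png

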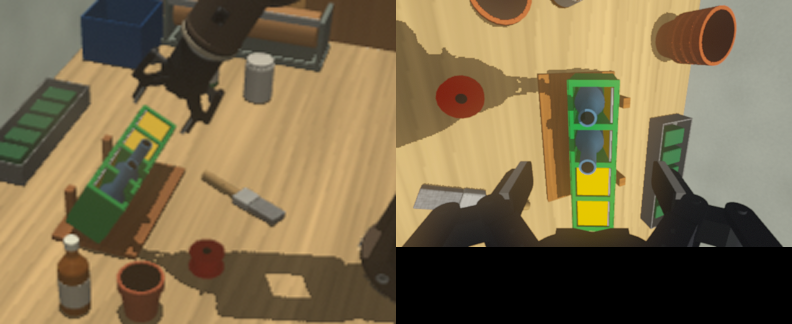

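Both vases stand in cells 1 and 2, with their mouths at about (587,117) and (587,167) in the right panel. The flaps of cells 3 and 4 are shut, the bystanders in view look unmoved and the gripper is clear. Handing in.

```bash
python3 -c "
from cell import ticket
print(ticket.finish_job())"
```

```text
the job is handed in; nothing more can be done
None
```

Both vases are standing on the floor of their own empty cell, released and left there, and the job is handed in. It took about 37 s of the 64 s allowed.

- **Finding the empty cells:** cells 4 and 3 each stopped a vase about 35 mm short, so each holds a cup. I withdrew from both.
- **Placing:** the first vase went into cell 2 and the second into cell 1. In each, the vase touched the floor 34.8 mm deeper than it had touched a cup.
- **Contact forces:** the contacts stayed at or below about 34 N at the wrist.
- **Final pictures:** both necks stand out of cells 1 and 2, and the flaps of cells 3 and 4 are shut. The other things in view look unmoved, and the gripper is empty and clear.
- **Disagreements:** the contacts came 3 to 5 mm lower than my camera fit of the crate, but by the same amount each time, so I judged depth by the difference. The last pictures do not show the mug, and the gripper hid the jar in the last side view. The arm did not go near the mug, and passed the jar only from above.
- **Small deviation:** I lowered the vases tilted 1 to 2 degrees off the cell axis to keep a wrist joint inside its range.

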